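Fill the bottle basket for the dry-heat oven

TASK

Two red-capped square bottles are still on the bench, one standing and one fallen over. Set them upright, without dropping them, in the two empty cells of the wire basket, one per cell and fully down on its floor, leaving the four bottles already there in their cells; then swing the hinged hold-down frame forward over the caps until it rests fully down.

Things in the scene. Friction and masses are not known exactly. Their poses are not given: they have to be found in the camera images.
- basket: fixed steel wire basket, 122 (x) by 183 mm (y), 2 rows of 3 square cells. Origin on the bench under its centre; x to the hinge side (back), z up. Cell centres x = -30.5 or 30.5, y = -61, 0, 61 mm. Cells 57 mm clear inside, floor 10 mm over the bench, walls 4 mm thick with tops 60 mm over the bench. 6 mm corner posts, 116 mm high in front, 126 mm behind
- cell_front (a point): floor centre of the empty cell in the front row (basket x = -30.5, y = +61 mm); axes as the basket's
- cell_back (a point): floor centre of the empty cell in the back row (basket x = +30.5, y = -61 mm); axes as the basket's
- fallen_bottle_mid (a point): Lies on a flat side at first, cap away from the robot: amber glass bottle 106 mm high, 0.16 kg: body 50 x 50 mm, 70 mm high; sloping shoulder to 80 mm; round fixed red cap, 29 mm diameter, 84 to 106 mm above the base. Point: its centre, 53 mm above the base; z runs from base to cap, x and y are square to the flat sides; quarter turns about z look alike
- standing_bottle_mid (a point): Stands at first: amber glass bottle 106 mm high, 0.16 kg: body 50 x 50 mm, 70 mm high; sloping shoulder to 80 mm; round fixed red cap, 29 mm diameter, 84 to 106 mm above the base. Point: its centre, 53 mm above the base; z runs from base to cap, x and y are square to the flat sides; quarter turns about z look alike
- holddown (a joint): angle (rad) of the basket's hinged wire hold-down frame, 131 mm from hinge to front bar, 183 mm wide: 0 = level over the caps, down on the front posts; grows as it opens up and back; stop at 2.35. Starts open, leaning back. The stiff hinge stays where it is left; about 2 N at the tab swings it. Closed, its underside is 118 mm above the bench, 2 mm above seated caps
- holddown_tab (a point): centre of the flat thumb tab at the middle of the hold-down frame's front bar, 145 mm from the hinge line: a steel plate 50 mm wide (along the hinge), 24 mm long, 4 mm thick, its rolled outer edge 158 mm from the hinge; z is normal to the plate and points up when the frame is closed
- holddown_hinge (a point): middle of the hinge line of the hold-down frame, 120.5 mm above the bench along the back of the basket (basket x = +67 mm); the hinge runs along its y axis
- loaded_1_mid (a point): same bottle as the two on the bench, already standing in the basket cell at x = -30.5, y = 0 mm; the point is its centre, 53 mm above its base
- loaded_2_mid (a point): same bottle as the two on the bench, already standing in the basket cell at x = -30.5, y = -61 mm; the point is its centre, 53 mm above its base
- loaded_3_mid (a point): same bottle as the two on the bench, already standing in the basket cell at x = 30.5, y = 61 mm; the point is its centre, 53 mm above its base
- loaded_4_mid (a point): same bottle as the two on the bench, already standing in the basket cell at x = 30.5, y = 0 mm; the point is its centre, 53 mm above its base

How it is judged (in metres and radians):
On the way, in this order (a step that is already met when the one before it is completed fails the run):
1. both bench bottles stand fully down in the two empty cells, one in each, while the hold-down frame is still open (z of fallen_bottle_mid in the frame of basket between 0.059 and 0.067 m and angle between each of fallen_bottle_mid, standing_bottle_mid's own z axis and vertical below 0.08 rad and z of standing_bottle_mid in the frame of basket between 0.059 and 0.067 m and ((horizontal distance between fallen_bottle_mid and cell_front below 0.01 m and horizontal distance between standing_bottle_mid and cell_back below 0.01 m) or (horizontal distance between fallen_bottle_mid and cell_back below 0.01 m and horizontal distance between standing_bottle_mid and cell_front below 0.01 m)) and value of joint holddown above 0.3 rad), for 0.2 s.
2. the hold-down frame is swung fully down (value of joint holddown below 0.05 rad), for 0.2 s.
At the end, for the whole second after the job is handed in: Each bench bottle stands at rest in its own formerly empty cell: within 10 mm of its centre, 4 mm of resting on the floor, tilted under 0.08 rad; the four other bottles are so seated too and within 12 mm of where they were; the hold-down frame is within 0.05 rad of level (z of fallen_bottle_mid in the frame of basket between 0.059 and 0.067 m and angle between each of fallen_bottle_mid, standing_bottle_mid, loaded_1_mid, loaded_2_mid, loaded_3_mid, loaded_4_mid's own z axis and vertical below 0.08 rad and z of standing_bottle_mid in the frame of basket between 0.059 and 0.067 m and ((horizontal distance between fallen_bottle_mid and cell_front below 0.01 m and horizontal distance between standing_bottle_mid and cell_back below 0.01 m) or (horizontal distance between fallen_bottle_mid and cell_back below 0.01 m and horizontal distance between standing_bottle_mid and cell_front below 0.01 m)) and z of loaded_1_mid in the frame of basket between 0.059 and 0.067 m and distance of each of loaded_1_mid, loaded_2_mid, loaded_3_mid, loaded_4_mid from where it was at the start of the episode below 0.012 m and z of loaded_2_mid in the frame of basket between 0.059 and 0.067 m and z of loaded_3_mid in the frame of basket between 0.059 and 0.067 m and z of loaded_4_mid in the frame of basket between 0.059 and 0.067 m and value of joint holddown below 0.05 rad and linear speed of each of fallen_bottle, standing_bottle below 0.02 m/s); the robot touches nothing.
It fails at once if a bottle is dropped into its cell: it moves faster than 0.6 m/s there (as after a fall of about 2 cm) ((horizontal distance between fallen_bottle_mid and cell_front below 0.03 m and z of fallen_bottle_mid in the frame of basket below 0.13 m and linear speed of fallen_bottle above 0.6 m/s) or (horizontal distance between fallen_bottle_mid and cell_back below 0.03 m and z of fallen_bottle_mid in the frame of basket below 0.13 m and linear speed of fallen_bottle above 0.6 m/s) or (horizontal distance between standing_bottle_mid and cell_front below 0.03 m and z of standing_bottle_mid in the frame of basket below 0.13 m and linear speed of standing_bottle above 0.6 m/s) or (horizontal distance between standing_bottle_mid and cell_back below 0.03 m and z of standing_bottle_mid in the frame of basket below 0.13 m and linear speed of standing_bottle above 0.6 m/s)).
It also fails if it takes over 72 s, if anything falls off the work surface, if the arm or the gripper's body presses on something with over 40 N, if the wrist force passes 120 N, or if a joint passes its speed limit or range.

ROBOT

A 7-joint arm with a two-finger parallel gripper is mounted at the origin on the work surface; the furniture and walls round the work are solid. World frame = base frame: x ahead of the robot, y to its left, z up, the work surface at z = 0. Lengths are in m, angles in degrees, forces in N, time in s.
With the tool pointing down it reaches from about 0.425 to 0.875 m from the base axis. Payload 4.7 kg.
Tool frame: the origin (TCP) lies between the finger pads; the fingertips stand 17 mm ahead of it and the grasp point (between the pads) lies 2 mm behind it; z points along the fingers, y is the line along which they close (so a half turn about z gives the same grasp; the last joint's range is limited). The gripper opens to 87 mm and grips with 3 to 60 N. Pads are 19 mm wide; open, the fingers measure 117 mm over their backs; the gripper's body (75 mm by 190 mm) begins 51 mm behind the grasp point.
Start: joints at [71.683, 18.392, -4.016, 83.108, 1.295, 78.541, -3.26], TCP at [0.213, -0.614, 0.24] pointing down, gripper open.
Joint ranges: [-163.93, 163.93], [-17.29, 119.83], [-79.2, 71.16], [3.27, 140.29], [-89.18, 269.18], [5.43, 117.66], [-154.24, 154.24]. Speed limits (degrees/s): [147.25, 147.25, 180, 180, 180, 180, 180].

INTERFACE

Orientations are given as [roll, pitch, yaw] about the fixed x, y, z axes, in that order (R = Rz(yaw) Ry(pitch) Rx(roll)).
In Python, from cell import env, cams gives the robot as it stands.
- The arm moves only by the shell command python3 -m pendant 'ROWS' [FORCE]. ROWS is JSON, a list of rows, each an object of numbers: "tx", "ty", "tz": the shift along the tool's x, y, z each as a share of 0.05 m, from -1 to 1; "spin": the turn about the tool's z as a share of 4 degrees, from -1 to 1; "claw": the closure, from 0 (fully open) to 1 (shut). A call has 1 to 10 rows; each row shifts and turns the commanded pose from where the row before left it, along the tool's axes as they then stand; what a row does not reach is not made up. A row lasts 1/8 s, in which the tool goes at most 62.5 mm and 10.7 degrees, less where a joint would pass 70% of its speed; a pose out of reach is approached as far as the arm can. A call with a number of a shift or a turn outside -1 to 1 is refused whole. A call with a gripper value outside its range is refused whole. The fingers move at their own pace and stop on an object; FORCE is the grip in N (left out, the last holds). Time passes only in rows, so rows that do not move let the fingers close. It gives the time, the measured TCP pose, the force, the opening and the grip force at its end, in the units of the state.
- env.get_obs(): the state, without advancing time (a new reading comes with each control period).
- cams.read_camera(name): name is "scene" or "top" or "wrist"; returns the picture (384x512x3 uint8, red, green, blue); there is no depth.
- cams.camera_info(name): a dict with "fx", "fy", "cx", "cy" (pixels), "k1" (the pictures are not rectified: a ray, as slopes to the right and down, at radius r is drawn at 1 + k1 r^2 times it, then the intrinsics apply), "rvec" (rotation vector, rad) and "tvec" (3), from world to camera coordinates, as OpenCV has them. Camera axes: x right, y down, z forward; pixel columns grow to the right and rows downward; lengths in m; the calibration is good to about 2 mm. A picture is of the moment at which its call begins: read the wrist's pose just before it. camera_info takes no time and is no camera call; for the wrist camera it gives the pose at the moment of the call.
- env.sign_off(): hands the job in; it is judged then, once.
The state is a dict: "time_s": time; "qpos": joint angles; "joint_velocities": joint speeds; "effort": joint torques, N m; "tool_pos": TCP position; "tool_rot": TCP orientation; "force": force on the tool from outside, world axes, zero at the start; "wrist_torque": the same for the moment, N m; "grip_width": finger opening in m; "grasp_force": force on a finger pad.
Only numpy, scipy, OpenCV 4.12 (cv2) and the standard library are available. Lean on these libraries where they do the work, as an engineer would, in place of code of your own. Each camera call takes 0.05 s, during which the arm holds its last target. There are 200 camera calls.

## Working session

There is one attempt and no reset: what is moved stays moved. The work goes in short steps, Python scripts to look and compute and a shell command to move; the robot and the scene stay as the last step left them, time stands still between calls to the robot, and variables do not carry over. Pictures are saved under pics/ and viewed, at most 10 in all, crops included, and the job is handed in when it is done.

```bash
ls; mkdir -p pics
python3 - <<'E'
from cell import env,cams
import cv2,numpy as np
o=env.get_obs();print({k:np.round(o[k],3).tolist() for k in('time_s','tool_pos','tool_rot','grip_width')})
ims=[]
for n in("scene","top"):
    i=cams.camera_info(n);print(n,i)
    im=cams.read_camera(n)[:,:,::-1];cv2.imwrite(f'pics/{n}0.png',im)
E
```

```text
pics
{'time_s': 0.0, 'tool_pos': [0.213, -0.614, 0.238], 'tool_rot': [-179.892, 0.006, 19.127], 'grip_width': 0.087}
scene {'fx': 470.52967015701967, 'fy': 470.52967015701967, 'cx': 251.263690719001, 'cy': 192.8197575513592, 'k1': -0.019297484394450493, 'rvec': array([ 1.3020966 , -2.11973562,  1.01318265]), 'tvec': array([0.16201996, 0.35785624, 0.9644159 ])}
top {'fx': 351.56533749846506, 'fy': 351.56533749846506, 'cx': 259.0526896291853, 'cy': 191.1901579570454, 'k1': -0.04642793147474875, 'rvec': array([ 2.1601783 , -2.09311437,  0.2281184 ]), 'tvec': array([-0.07738899,  0.48247926,  0.88295622])}
```

View pics/scene0.png

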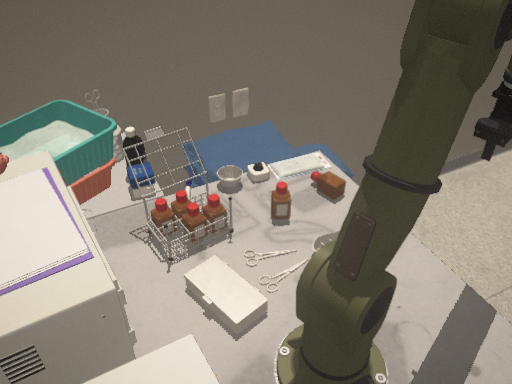

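View pics/top0.png

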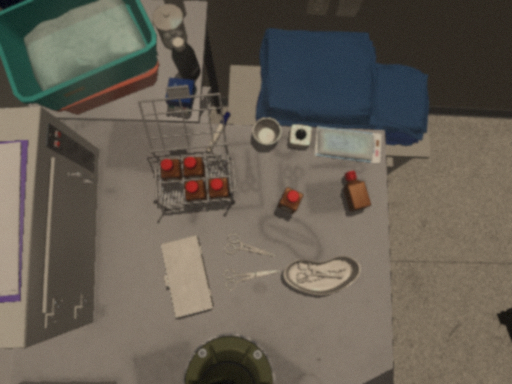

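The scene view shows the loaded caps at about (161,204), (181,197), (193,211) and (213,201), the standing bottle at (281,200) and the fallen one at (330,184). In the top view, the four loaded caps are at about (171,168), (190,163), (193,187) and (218,185). The standing cap is at (293,198) and the fallen cap at (351,176), with its body at (357,195). The frame leans back.

```bash
cat > h.py <<'E'
import cv2,numpy as np
from cell import env,cams
def shot(n,f=None):
    i=cams.camera_info(n);im=np.ascontiguousarray(cams.read_camera(n)[:,:,::-1])
    if f: cv2.imwrite('pics/'+f,im)
    return i,im
def ray(i,p):
    K=np.array([[i['fx'],0,i['cx']],[0,i['fy'],i['cy']],[0,0,1]])
    u=cv2.undistortPoints(np.array([[p]],float),K,np.array([i['k1'],0,0,0.]))[0,0]
    R=cv2.Rodrigues(i['rvec'])[0];d=R.T@np.array([u[0],u[1],1]);return -R.T@i['tvec'],d/np.linalg.norm(d)
def onz(i,p,z):
    c,d=ray(i,p);return c+d*(z-c[2])/d[2]
def tri(i1,p1,i2,p2):
    c,d=ray(i1,p1);e,f=ray(i2,p2);s=np.linalg.lstsq(np.c_[d,-f],e-c,rcond=None)[0]
    a=c+d*s[0];b=e+f*s[1];return (a+b)/2,np.linalg.norm(a-b)
def blobs(im,kind='red',amin=25):
    h=cv2.cvtColor(im,cv2.COLOR_BGR2HSV);H,S,V=cv2.split(h)
    if kind=='red': m=((H<5)|(H>170))&(S>170)&(V>100)
    else: m=((H>=4)&(H<16))&(S>110)&(V>50)
    n,l,st,ce=cv2.connectedComponentsWithStats(m.astype(np.uint8))
    return [(ce[k].round(1),st[k].tolist(),(l==k).astype(np.uint8)) for k in range(1,n) if st[k,4]>=amin]
E
python3 - <<'E'
from h import *
for n in('top','scene'):
    i=cams.camera_info(n);im=cv2.imread(f'pics/{n}0.png')
    for k in('red','amber'):
        for c,s,m in blobs(im,k,25 if k=='red' else 60):
            r=cv2.minAreaRect(cv2.findNonZero(m));print(n,k,c,s,np.round(r[2]),np.round(r[1]),onz(i,c,.11).round(3) if k=='red' else onz(i,c,.04).round(3))
E
```

```text
top red [189.6 161.9] [184, 157, 12, 11, 100] 90.0 [10. 11.] [0.541 0.115 0.11 ]
top red [166.2 164.2] [161, 160, 12, 10, 98] 90.0 [ 9. 11.] [0.533 0.173 0.11 ]
top red [351.1 175.4] [347, 172, 8, 8, 50] 90.0 [7. 7.] [ 0.521 -0.291  0.11 ]
top red [216.3 183.9] [211, 179, 12, 11, 108] 90.0 [10. 11.] [0.487 0.045 0.11 ]
top red [191.4 186.2] [186, 181, 12, 12, 111] 45.0 [11. 11.] [0.479 0.106 0.11 ]
top red [292.4 196. ] [287, 191, 12, 11, 103] 90.0 [10. 11.] [ 0.463 -0.144  0.11 ]
top amber [119.1  87.9] [61, 63, 98, 49, 807] 65.0 [ 15. 107.] [0.772 0.345 0.04 ]
top amber [194.3 167.9] [183, 157, 21, 20, 264] 90.0 [19. 20.] [0.544 0.114 0.04 ]
top amber [172.2 170.3] [161, 159, 21, 21, 255] 86.0 [20. 20.] [0.536 0.174 0.04 ]
top amber [357.6 193.6] [345, 176, 26, 34, 526] 73.0 [33. 18.] [ 0.489 -0.328  0.04 ]
top amber [219.  188.6] [209, 178, 20, 20, 259] 90.0 [19. 19.] [0.49  0.045 0.04 ]
top amber [196.  190.8] [184, 180, 22, 21, 267] 82.0 [20. 20.] [0.482 0.106 0.04 ]
top amber [290.2 199.9] [279, 188, 24, 24, 249] 27.0 [18. 20.] [ 0.465 -0.146  0.04 ]
scene red [180.7 193.1] [176, 191, 10, 6, 45] 90.0 [5. 9.] [0.542 0.114 0.11 ]
scene red [212.9 197.1] [209, 195, 9, 6, 41] 90.0 [5. 8.] [0.489 0.045 0.11 ]
scene red [160.2 201.1] [156, 198, 10, 7, 45] 81.0 [6. 9.] [0.535 0.172 0.11 ]
scene red [192.1 205.7] [188, 203, 10, 7, 51] 90.0 [6. 9.] [0.481 0.106 0.11 ]
scene amber [  3.  162.6] [0, 154, 9, 20, 113] 90.0 [19.  8.] [1.022 0.533 0.04 ]
scene amber [ 93.1 182.3] [70, 157, 45, 47, 928] 58.0 [22. 53.] [0.792 0.302 0.04 ]
scene amber [331.1 179.8] [316, 172, 29, 18, 270] 27.0 [27. 14.] [ 0.485 -0.329  0.04 ]
scene amber [280.6 196.3] [272, 189, 18, 14, 159] 82.0 [12. 16.] [ 0.486 -0.158  0.04 ]
scene amber [186.8 213.6] [151, 198, 75, 34, 947] 9.0 [73. 32.] [0.536 0.106 0.04 ]
```

```bash
cat >> h.py <<'E'
def goto(x,y,z,yaw):
    o=env.get_obs();p=np.array(o['tool_pos']);a=np.radians(o['tool_rot'][2])
    d=np.array([x,y,z])-p
    t=np.array([np.cos(a)*d[0]+np.sin(a)*d[1],np.sin(a)*d[0]-np.cos(a)*d[1],-d[2]])
    dy=(yaw-np.degrees(a)+90)%180-90
    print('t',round(o['time_s'],2),'at',p.round(4),'yaw',np.degrees(a).round(2),'rp',np.round(o['tool_rot'][:2],2),'units t(before spin)',(t/.05).round(3),'spin(tool z) units',round(-dy/4,3),'w',round(o['grip_width'],4))
E
python3 - <<'E'
from h import *
i=cams.camera_info('top')
c=onz(i,(351.1,175.4),.03);b=onz(i,(357.6,194),.035)
d=c-b;yaw=np.degrees(np.arctan2(d[1],d[0]));print(c,b,yaw)
goto(*(c[:2]-.04*d[:2]/np.linalg.norm(d[:2])),.25,yaw)
E
```

```text
[ 0.54101645 -0.31413317  0.03      ] [ 0.48849737 -0.32937119  0.035     ] 16.179693664491285
t 0.1 at [ 0.2128 -0.6137  0.2386] yaw 19.13 rp [-1.799e+02  1.000e-02] units t(before spin) [ 7.366 -3.55  -0.228] spin(tool z) units 0.737 w 0.0871
```

```bash
python3 -m pendant '[{"tx":0.8,"ty":-0.4},{"tx":0.8,"ty":-0.4},{"tx":0.8,"ty":-0.4},{"tx":0.8,"ty":-0.4},{"tx":0.8,"ty":-0.4},{"tx":0.8,"ty":-0.4},{"tx":0.8,"ty":-0.4},{"tx":0.8,"ty":-0.4},{"tx":0.9,"ty":-0.35,"spin":0.74},{}]'
python3 - <<'E'
from h import *
i,im=shot('wrist','w1.png');goto(.5,-.32,.25,16)
for k in('red','amber'):
  for c,s,m in blobs(im,k,200):
    r=cv2.minAreaRect(cv2.findNonZero(m));print(k,c,s,r,onz(i,c,.03).round(4))
E
```

```text
t 0.15 at [ 0.2128 -0.6138  0.2388] yaw 19.13 rp [-1.7992e+02  1.0000e-02] units t(before spin) [ 7.352 -3.669 -0.225] spin(tool z) units 0.782 w 0.0871invalid input at $[0]: expected keys tx, ty, tz, spin, claw
```

View pics/w1.png

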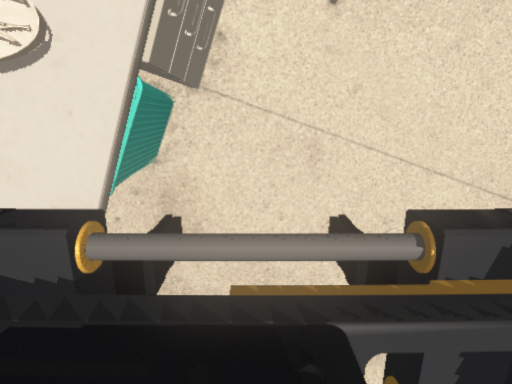

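The wrist camera only saw the floor, because the move was refused: every row needs all five keys.

```bash
python3 -m pendant '[{"tx":0.8,"ty":-0.4,"tz":0,"spin":0,"claw":0},{"tx":0.8,"ty":-0.4,"tz":0,"spin":0,"claw":0},{"tx":0.8,"ty":-0.4,"tz":0,"spin":0,"claw":0},{"tx":0.8,"ty":-0.4,"tz":0,"spin":0,"claw":0},{"tx":0.8,"ty":-0.4,"tz":0,"spin":0,"claw":0},{"tx":0.8,"ty":-0.4,"tz":0,"spin":0,"claw":0},{"tx":0.8,"ty":-0.4,"tz":0,"spin":0,"claw":0},{"tx":0.8,"ty":-0.4,"tz":0,"spin":0,"claw":0},{"tx":0.9,"ty":-0.35,"tz":0,"spin":0.74,"claw":0},{"tx":0,"ty":0,"tz":0,"spin":0,"claw":0}]'
python3 - <<'E'
from h import *
i,im=shot('wrist','w2.png');goto(.5,-.32,.25,16)
for k in('red','amber'):
  for c,s,m in blobs(im,k,200):
    r=cv2.minAreaRect(cv2.findNonZero(m));print(k,c,s,r,onz(i,c,.03).round(4))
E
```

```text
time_s: 1.4
tool_pos: [0.5031, -0.3219, 0.2393]
tool_rot: [-179.9, -0.1, 16.6]
force: [-1.2, 0.7, -0.1]
grip_width: 0.0869
grasp_force: 0.0
t 1.45 at [ 0.501  -0.3247  0.2392] yaw 16.44 rp [-179.95    0.  ] units t(before spin) [ 0.008 -0.095 -0.217] spin(tool z) units 0.109 w 0.0868
red [257.  142.4] [246, 133, 23, 21, 443] ((257.0, 143.0), (20.0, 22.0), 90.0) [ 0.5403 -0.3122  0.03  ]
red [ 77.3 171.9] [59, 157, 38, 31, 911] ((77.5, 172.0), (28.861738204956055, 37.83555603027344), 75.96376037597656) [ 0.4412 -0.1072  0.03  ]
amber [108.3 161.9] [72, 136, 70, 60, 2363] ((102.74000549316406, 163.1800079345703), (58.200008392333984, 58.200008392333984), 36.86989974975586) [ 0.4649 -0.1427  0.03  ]
amber [256.  187.2] [236, 151, 42, 70, 2607] ((255.9397430419922, 185.6273956298828), (41.230995178222656, 68.47157287597656), 2.12109637260437) [ 0.4867 -0.327   0.03  ]
```

View pics/w2.png

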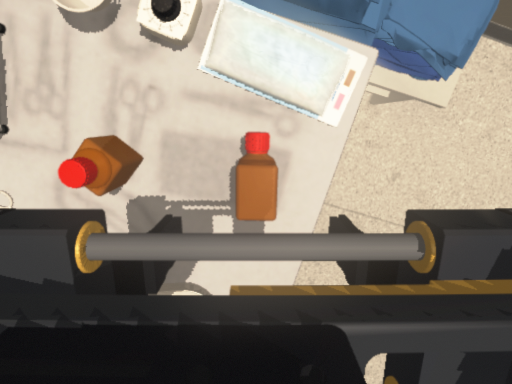

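The fallen bottle lies along the image vertical, with its cap at (257,142) and base edge at row 220. The standing bottle's cap is at (76,172).

Run:
```python
from h import *
goto(.546,-.3105,.023,16)
```

```text
t 1.45 at [ 0.501  -0.3247  0.2392] yaw 16.44 rp [-179.95    0.  ] units t(before spin) [ 0.944 -0.017  4.323] spin(tool z) units 0.109 w 0.0868
```

```bash
python3 -m pendant '[{"tx":0.5,"ty":0,"tz":0.3,"spin":0.1,"claw":0.4},{"tx":0.44,"ty":-0.02,"tz":0.7,"spin":0,"claw":0.4},{"tx":0,"ty":0,"tz":0.8,"spin":0,"claw":0.4},{"tx":0,"ty":0,"tz":0.8,"spin":0,"claw":0.4},{"tx":0,"ty":0,"tz":0.7,"spin":0,"claw":0.4},{"tx":0,"ty":0,"tz":0.5,"spin":0,"claw":0.4},{"tx":0,"ty":0,"tz":0.3,"spin":0,"claw":0.4},{"tx":0,"ty":0,"tz":0.15,"spin":0,"claw":0.4},{"tx":0,"ty":0,"tz":0,"spin":0,"claw":0.4}]'
python3 - <<'E'
from h import *
goto(.546,-.3105,.023,16)
E
```

```text
time_s: 2.58
tool_pos: [0.5445, -0.3134, 0.0272]
tool_rot: [180.0, 0.0, 15.7]
force: [0.0, 1.6, 0.2]
grip_width: 0.0524
grasp_force: 0.0
t 2.58 at [ 0.5445 -0.3134  0.0272] yaw 15.74 rp [179.98   0.  ] units t(before spin) [ 0.045 -0.047  0.084] spin(tool z) units -0.064 w 0.0524
```

```bash
python3 -m pendant '[{"tx":0.04,"ty":-0.04,"tz":0.06,"spin":0,"claw":0.4},{"tx":0,"ty":0,"tz":0,"spin":0,"claw":0.8},{"tx":0,"ty":0,"tz":0,"spin":0,"claw":0.8},{"tx":0,"ty":0,"tz":0,"spin":0,"claw":0.8},{"tx":0,"ty":0,"tz":0,"spin":0,"claw":0.8}]' 6
python3 - <<'E'
from h import *
goto(.546,-.3105,.023,16)
a0=np.arctan2(25,101);r=np.hypot(25,101);P=None
for a in np.linspace(a0,a0+np.pi/2,19):
    p=np.array([r*np.cos(a),-r*np.sin(a)])/50
    if P is not None: print((p-P).round(2).tolist())
    P=p
E
```

```text
time_s: 3.2
tool_pos: [0.5461, -0.3107, 0.0243]
tool_rot: [180.0, -0.0, 15.8]
force: [0.3, 0.3, 0.3]
grip_width: 0.0288
grasp_force: 6.0
t 3.2 at [ 0.5461 -0.3107  0.0243] yaw 15.77 rp [ 1.7997e+02 -1.0000e-02] units t(before spin) [-0.001 -0.003  0.026] spin(tool z) units -0.058 w 0.0288
[-0.05, -0.17]
[-0.07, -0.17]
[-0.08, -0.16]
[-0.09, -0.15]
[-0.11, -0.15]
[-0.12, -0.14]
[-0.13, -0.13]
[-0.14, -0.11]
[-0.15, -0.1]
[-0.16, -0.09]
[-0.17, -0.07]
[-0.17, -0.06]
[-0.18, -0.04]
[-0.18, -0.03]
[-0.18, -0.01]
[-0.18, 0.0]
[-0.18, 0.02]
[-0.18, 0.04]
```

```bash
python3 -m pendant '[{"tx":-0.05,"ty":0,"tz":-0.19,"spin":0,"claw":0.8},{"tx":-0.07,"ty":0,"tz":-0.18,"spin":0,"claw":0.8},{"tx":-0.08,"ty":0,"tz":-0.17,"spin":0,"claw":0.8},{"tx":-0.09,"ty":0,"tz":-0.15,"spin":0,"claw":0.8},{"tx":-0.11,"ty":0,"tz":-0.15,"spin":0,"claw":0.8},{"tx":-0.12,"ty":0,"tz":-0.14,"spin":0,"claw":0.8},{"tx":-0.13,"ty":0,"tz":-0.13,"spin":0,"claw":0.8},{"tx":-0.14,"ty":0,"tz":-0.11,"spin":0,"claw":0.8},{"tx":-0.15,"ty":0,"tz":-0.10,"spin":0,"claw":0.8},{"tx":0,"ty":0,"tz":0,"spin":0,"claw":0.8}]'
python3 - <<'E'
from h import *
i,im=shot('wrist');j,im2=shot('scene')
cv2.imwrite('pics/m1.png',np.hstack([cv2.resize(im[60:260],(400,200)),cv2.resize(im2[130:230,240:440],(400,200))]))
E
```

```text
time_s: 4.45
tool_pos: [0.5002, -0.324, 0.0905]
tool_rot: [179.9, 0.0, 15.7]
force: [-0.0, -0.8, -1.7]
grip_width: 0.0285
grasp_force: 6.0
```

View pics/m1.png

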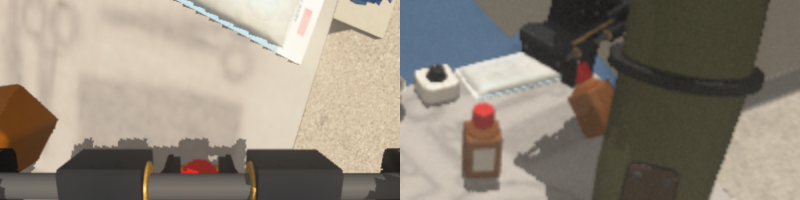

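The bottle is partway up, held by its cap, with the tilted body at about (590,105) in the picture. I'll continue the arc.

```bash
python3 -m pendant '[{"tx":-0.16,"ty":0,"tz":-0.09,"spin":0,"claw":0.8},{"tx":-0.17,"ty":0,"tz":-0.07,"spin":0,"claw":0.8},{"tx":-0.17,"ty":0,"tz":-0.06,"spin":0,"claw":0.8},{"tx":-0.18,"ty":0,"tz":-0.04,"spin":0,"claw":0.8},{"tx":-0.18,"ty":0,"tz":-0.03,"spin":0,"claw":0.8},{"tx":-0.18,"ty":0,"tz":-0.01,"spin":0,"claw":0.8},{"tx":-0.18,"ty":0,"tz":0,"spin":0,"claw":0.8},{"tx":-0.18,"ty":0,"tz":0.02,"spin":0,"claw":0.8},{"tx":-0.18,"ty":0,"tz":0.04,"spin":0,"claw":0.8},{"tx":0,"ty":0,"tz":0,"spin":0,"claw":0.8}]'
python3 - <<'E'
from h import *
i,im=shot('top');j,im2=shot('scene')
cv2.imwrite('pics/m2.png',np.hstack([cv2.resize(im[150:250,270:420],(450,300)),cv2.resize(im2[130:230,240:390],(350,300))]))
E
```

```text
time_s: 5.8
tool_pos: [0.4236, -0.3451, 0.1017]
tool_rot: [-180.0, 0.0, 15.7]
force: [0.5, -0.4, -1.3]
grip_width: 0.0287
grasp_force: 6.0
```

View pics/m2.png

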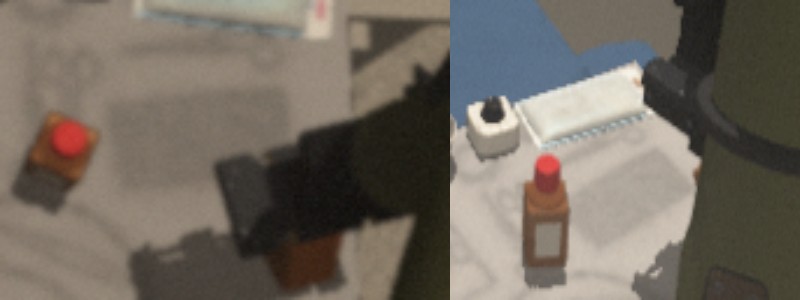

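Run:
```python
from h import *
i,im=shot('top')
for c,s,m in blobs(im,'amber',40):
  if c[0]>330:
    b=cv2.minAreaRect(cv2.findNonZero(m));print(c,s)
    for p in cv2.boxPoints(b): print(p,onz(i,p,0).round(3),onz(i,p,.05).round(3))
a=np.radians(15.7);print('expected base near edge if upright',.4236-.025*np.cos(a)+np.array([1,-1])*.025*np.sin(a),-.3451-.025*np.sin(a)+np.array([-1,1])*.025*np.cos(a))
print(ray(i,(256,190))[0])
```

```text
[373.2 236.5] [363, 227, 21, 19, 241]
[360.92786 232.1934 ] [ 0.389 -0.347  0.   ] [ 0.384 -0.331  0.05 ]
[383.      226.99995] [ 0.405 -0.409  0.   ] [ 0.399 -0.39   0.05 ]
[386.22626 240.71144] [ 0.367 -0.417  0.   ] [ 0.364 -0.398  0.05 ]
[364.1541  245.90489] [ 0.351 -0.355  0.   ] [ 0.349 -0.339  0.05 ]
expected base near edge if upright [0.40629772 0.3927677 ] [-0.3759323  -0.32779772]
[ 0.30366529 -0.04796917  0.9611833 ]
```

The top view shows the base still sticking out about 27° toward the robot, held by grip friction. I'll ease the grip so it can swing down, and check.

```bash
python3 -m pendant '[{"tx":0,"ty":0,"tz":0,"spin":0,"claw":0.8},{"tx":0,"ty":0,"tz":0.04,"spin":0,"claw":0.8},{"tx":0,"ty":0,"tz":0,"spin":0,"claw":0.8},{"tx":0,"ty":0,"tz":0,"spin":0,"claw":0.8}]' 3
cat >> h.py <<'E'
def tilt():
    i,im=shot('top');o=env.get_obs();p=np.array(o['tool_pos']);a=np.radians(o['tool_rot'][2])
    for c,s,m in blobs(im,'amber',40):
      if c[0]>330:
        q=cv2.findNonZero(m)[:,0];
        e=max((-( (onz(i,k,0)[:2]-p[:2])@[np.cos(a),np.sin(a)]) for k in q));print(c,s,'base reach behind tcp mm',e*1e3)
E
python3 -c "
from h import *
tilt()"
```

```text
time_s: 6.45
tool_pos: [0.4247, -0.3447, 0.1]
tool_rot: [-180.0, 0.0, 15.8]
force: [1.2, -0.9, -0.8]
grip_width: 0.0285
grasp_force: 3.0
```

Run:
```python
from h import *
i,im=shot('top');j,im2=shot('wrist')
print([(c,s) for c,s,m in blobs(im,'amber',8) if c[0]>320])
cv2.imwrite('pics/m3.png',np.hstack([cv2.resize(im[180:270,310:445],(420,280)),cv2.resize(im2,(373,280))]))
```

```text
[]
```

View pics/m3.png

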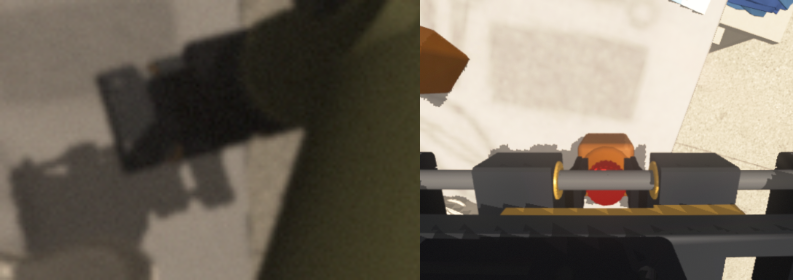

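The bottle is now upright: the body sits directly behind the cap in the wrist view, and nothing sticks out in the top view. Next I lower it to the bench, release, regrip firmly and lift.

```bash
python3 -m pendant '[{"tx":0,"ty":0,"tz":0.03,"spin":0,"claw":0.8},{"tx":0,"ty":0,"tz":0.03,"spin":0,"claw":0.8},{"tx":0,"ty":0,"tz":0,"spin":0,"claw":0.8},{"tx":0,"ty":0,"tz":0,"spin":0,"claw":0.45},{"tx":0,"ty":0,"tz":0,"spin":0,"claw":0.45},{"tx":0,"ty":0,"tz":0,"spin":0,"claw":0.45},{"tx":0,"ty":0,"tz":0,"spin":0,"claw":0.45}]' 3
python3 - <<'E'
from h import *
i,im=shot('wrist');goto(.4247,-.3447,.1,15.8)
for c,s,m in blobs(im,'red',150)+blobs(im,'amber',150):
  print(c,s,onz(i,c,.106).round(4), [onz(i,(s[0]+k*s[2],s[1]),.07).round(4) for k in(0,1)])
E
```

```text
time_s: 7.48
tool_pos: [0.4246, -0.3447, 0.0969]
tool_rot: [-180.0, 0.0, 15.8]
force: [-0.3, 0.7, 1.5]
grip_width: 0.0474
grasp_force: 0.0
t 7.53 at [ 0.4247 -0.3447  0.0969] yaw 15.77 rp [-179.99    0.  ] units t(before spin) [ 0.001  0.001 -0.061] spin(tool z) units -0.008 w 0.0475
[255.5 272.1] [228, 261, 56, 24, 1235] [ 0.4128 -0.3477  0.106 ] [array([ 0.3961, -0.3338,  0.07  ]), array([ 0.4061, -0.369 ,  0.07  ])]
[24.3 85.8] [0, 36, 65, 93, 4106] [ 0.4736 -0.2215  0.106 ] [array([ 0.4928, -0.1779,  0.07  ]), array([ 0.5023, -0.2135,  0.07  ])]
[255.3 209.8] [217, 184, 78, 50, 3479] [ 0.4457 -0.3383  0.106 ] [array([ 0.4442, -0.3144,  0.07  ]), array([ 0.4571, -0.3602,  0.07  ])]
```

```bash
python3 -m pendant '[{"tx":0.03,"ty":0,"tz":-0.06,"spin":0,"claw":0.45},{"tx":0,"ty":0,"tz":0,"spin":0,"claw":0.8},{"tx":0,"ty":0,"tz":0,"spin":0,"claw":0.8},{"tx":0,"ty":0,"tz":0,"spin":0,"claw":0.8},{"tx":0,"ty":0,"tz":-0.2,"spin":0,"claw":0.8},{"tx":0,"ty":0,"tz":-0.6,"spin":0,"claw":0.8},{"tx":0,"ty":0,"tz":-0.8,"spin":0,"claw":0.8},{"tx":0,"ty":0,"tz":-0.8,"spin":0,"claw":0.8},{"tx":0,"ty":0,"tz":-0.4,"spin":0,"claw":0.8},{"tx":0,"ty":0,"tz":0,"spin":0,"claw":0.8}]' 25
python3 - <<'E'
from h import *
it=cams.camera_info('top');sc=cams.camera_info('scene')
w=cams.camera_info('wrist');R=cv2.Rodrigues(w['rvec'])[0];o=env.get_obs();print('cam rel tcp',-R.T@w['tvec']-o['tool_pos'])
C=np.array([.511,.1096,0]);a=np.radians(7.7);B=np.array([[np.cos(a),-np.sin(a),0],[np.sin(a),np.cos(a),0],[0,0,1]])
for n,t,s in(('tab',(178,97),(155,133)),):
    p,e=tri(it,t,sc,s);q=B.T@(p-C);print(n,p,e,'basket',q,'ang',np.arctan2(q[2]-.1205,.067-q[0]))
goto(.4726,.166,.26,7.7);goto(.5494,.0532,.26,7.7)
E
```

```text
time_s: 8.78
tool_pos: [0.427, -0.3449, 0.2422]
tool_rot: [179.8, -0.1, 15.8]
force: [0.9, 0.0, -0.8]
grip_width: 0.0262
grasp_force: 24.2
cam rel tcp [0.06246377 0.01872816 0.14663081]
tab [0.65650619 0.12901923 0.23436926] 0.00327322826452428 basket [ 0.14679609 -0.00025169  0.23436926] ang 2.18203847584914
t 8.78 at [ 0.427  -0.3449  0.2422] yaw 15.77 rp [ 1.798e+02 -1.300e-01] units t(before spin) [ 3.654 -9.585 -0.355] spin(tool z) units 2.018 w 0.0262
t 8.78 at [ 0.427  -0.3449  0.2422] yaw 15.77 rp [ 1.798e+02 -1.300e-01] units t(before spin) [ 4.519 -6.996 -0.355] spin(tool z) units 2.018 w 0.0262
```

Run:
```python
import cv2,numpy as np
a=cv2.imread('pics/top0.png')[80:220,130:250];b=cv2.imread('pics/scene0.png')[115:265,115:245]
cv2.imwrite('pics/bk.png',np.hstack([cv2.resize(a,(400,467)),cv2.resize(b,(400,467))]))
```

```text
(no output)
```

View pics/bk.png

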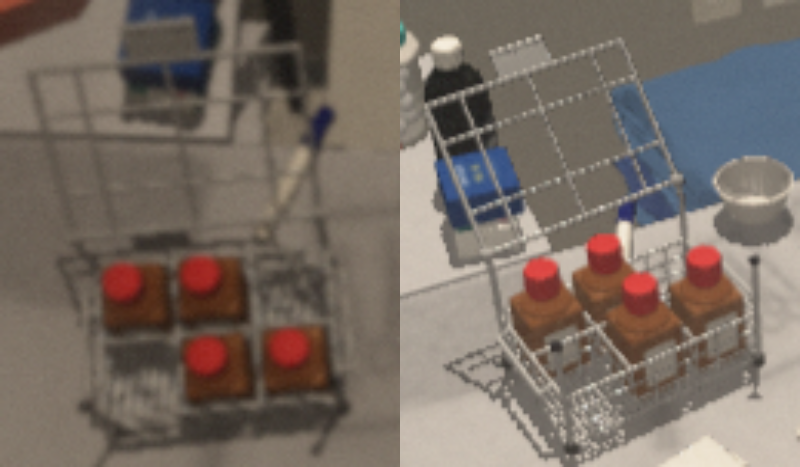

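The tab is at about (160,50) in the left crop, which puts the frame at roughly 2.18 rad. It is well clear of the back cell, so I'll carry the bottle there.

```bash
python3 -m pendant '[{"tx":0.3,"ty":-0.4,"tz":-0.1,"spin":0,"claw":0.8},{"tx":0.5,"ty":-0.8,"tz":-0.1,"spin":0,"claw":0.8},{"tx":0.5,"ty":-0.8,"tz":-0.1,"spin":0,"claw":0.8},{"tx":0.5,"ty":-0.8,"tz":0,"spin":0,"claw":0.8},{"tx":0.5,"ty":-0.8,"tz":0,"spin":0,"claw":0.8},{"tx":0.5,"ty":-0.8,"tz":0,"spin":0,"claw":0.8},{"tx":0.5,"ty":-0.8,"tz":0,"spin":0,"claw":0.8},{"tx":0.5,"ty":-0.8,"tz":0,"spin":0,"claw":0.8},{"tx":0.5,"ty":-0.6,"tz":0,"spin":0,"claw":0.8},{"tx":0.22,"ty":-0.4,"tz":0,"spin":0,"claw":0.8}]'
python3 -m pendant '[{"tx":0,"ty":0,"tz":0,"spin":0.6,"claw":0.8},{"tx":0,"ty":0,"tz":0,"spin":0.8,"claw":0.8},{"tx":0,"ty":0,"tz":0,"spin":0.6,"claw":0.8},{"tx":0,"ty":0,"tz":0,"spin":0,"claw":0.8}]'
python3 - <<'E'
from h import *
i,im=shot('wrist','w3.png');j,im2=shot('top')
goto(.5494,.0532,.26,7.7)
for c,s,m in blobs(im,'red',150)+blobs(im,'amber',150): print(c,s,onz(i,c,.116).round(4))
print([(c,onz(j,c,.114)) for c,s,m in blobs(im2,'red',30)])
E
```

```text
time_s: 10.02
tool_pos: [0.5481, 0.0564, 0.2535]
tool_rot: [-179.9, 0.1, 15.9]
force: [0.3, -0.3, -0.2]
grip_width: 0.0264
grasp_force: 24.2
time_s: 10.52
tool_pos: [0.5478, 0.0538, 0.2537]
tool_rot: [-180.0, 0.1, 7.8]
force: [-0.3, -0.3, -1.6]
grip_width: 0.0263
grasp_force: 24.2
t 10.62 at [0.5481 0.0538 0.2542] yaw 7.81 rp [-1.7999e+02  8.0000e-02] units t(before spin) [ 0.025  0.016 -0.117] spin(tool z) units 0.028 w 0.026
[139.2 182.7] [123, 168, 34, 30, 775] [0.5352 0.17   0.116 ]
[195.7 183.2] [181, 169, 31, 30, 712] [0.5424 0.1136 0.116 ]
[254.9 272.1] [228, 261, 55, 24, 1177] [0.4528 0.0415 0.116 ]
[157.7 171.7] [127, 153, 52, 46, 1507] [0.5489 0.1521 0.116 ]
[235.4 197.7] [179, 153, 114, 81, 4879] [0.5329 0.0725 0.116 ]
[(array([292.3, 196.1]), array([ 0.46206741, -0.14311422,  0.114     ]))]
```

View pics/w3.png

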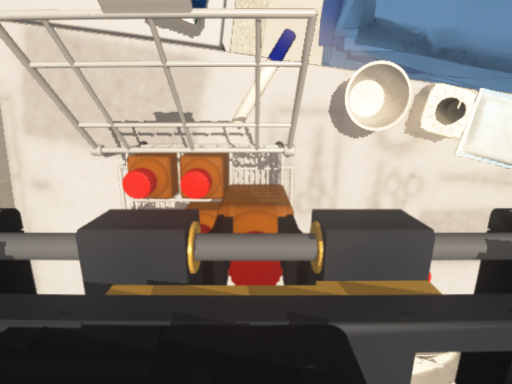

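The wrist view shows the held bottle over the empty back cell at about (258,210), square to the basket. The neighbouring caps are at (139,183) and (196,183). I'll lower it.

```bash
python3 -m pendant '[{"tx":0.03,"ty":0.01,"tz":0.3,"spin":0,"claw":0.8},{"tx":0,"ty":0,"tz":0.5,"spin":0,"claw":0.8},{"tx":0,"ty":0,"tz":0.5,"spin":0,"claw":0.8},{"tx":0,"ty":0,"tz":0.3,"spin":0,"claw":0.8},{"tx":0,"ty":0,"tz":0.1,"spin":0,"claw":0.8},{"tx":0,"ty":0,"tz":0.1,"spin":0,"claw":0.8},{"tx":0,"ty":0,"tz":0.1,"spin":0,"claw":0.8},{"tx":0,"ty":0,"tz":0.1,"spin":0,"claw":0.8},{"tx":0,"ty":0,"tz":0,"spin":0,"claw":0.8}]'
python3 - <<'E'
from h import *
goto(.5497,.0533,.112,7.7)
E
```

```text
time_s: 11.75
tool_pos: [0.5657, 0.0551, 0.1674]
tool_rot: [179.8, -2.2, 7.7]
force: [16.5, 1.2, 31.7]
grip_width: 0.0228
grasp_force: 26.1
t 11.75 at [0.5657 0.0551 0.1674] yaw 7.74 rp [179.84  -2.16] units t(before spin) [-0.323 -0.008  1.108] spin(tool z) units 0.011 w 0.0228
```

It jammed near the wall tops, and the narrower grip width suggests the cap is off-centre in the pads. I'll back up and look.

```bash
python3 -m pendant '[{"tx":0,"ty":0,"tz":-0.2,"spin":0,"claw":0.8},{"tx":0,"ty":0,"tz":-0.4,"spin":0,"claw":0.8},{"tx":0,"ty":0,"tz":-0.6,"spin":0,"claw":0.8},{"tx":0,"ty":0,"tz":-0.7,"spin":0,"claw":0.8},{"tx":0,"ty":0,"tz":-0.3,"spin":0,"claw":0.8},{"tx":0,"ty":0,"tz":0,"spin":0,"claw":0.8}]'
python3 - <<'E'
from h import *
i,im=shot('wrist','w4.png');j,im2=shot('scene');goto(.5497,.0533,.26,7.7)
for c,s,m in blobs(im,'red',150)+blobs(im,'amber',150): print(c,s)
cv2.imwrite('pics/m5.png',np.hstack([cv2.resize(im[120:310,100:400],(400,253)),cv2.resize(im2[110:270,120:373],(400,253))]))
E
```

```text
time_s: 12.5
tool_pos: [0.5505, 0.0537, 0.2654]
tool_rot: [180.0, -0.1, 7.8]
force: [-0.1, -0.3, 0.3]
grip_width: 0.0173
grasp_force: 0.0
t 12.6 at [0.5495 0.0534 0.2635] yaw 7.76 rp [-1.7999e+02  1.2000e-01] units t(before spin) [0.004 0.003 0.07 ] spin(tool z) units 0.016 w 0.017
[256.4 171.6] [240, 155, 34, 35, 952]
[143.2 183.4] [127, 170, 33, 28, 713]
[197.3 183.8] [183, 170, 30, 29, 658]
[417.1 273.6] [412, 262, 12, 23, 192]
[160.5 172.9] [131, 155, 50, 44, 1383]
[209.3 171.6] [182, 155, 47, 44, 1289]
[254.7 195.6] [231, 155, 50, 79, 2403]
[214.7 212.5] [187, 202, 45, 31, 654]
```

View pics/m5.png

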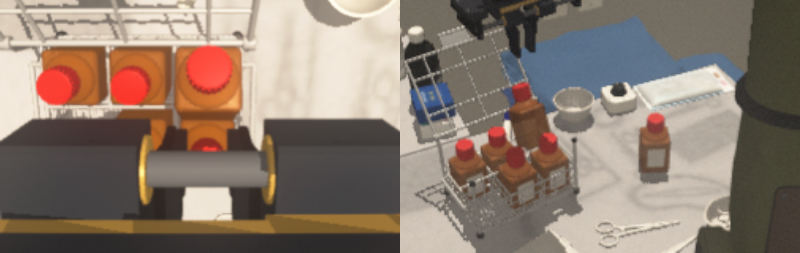

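The bottle slipped out of the grip and now perches on the wall tops of the back cell, with its cap at (210,68) in the left crop. My earlier x estimate mistook the bottom front edge for the shoulder, an error of about 13 mm. I'll measure its pose now.

```bash
python3 -m pendant '[{"tx":-0.4,"ty":0,"tz":-0.4,"spin":0,"claw":0.4},{"tx":-0.5,"ty":0,"tz":-0.4,"spin":0,"claw":0.4},{"tx":-0.4,"ty":0,"tz":0,"spin":0,"claw":0.4},{"tx":0,"ty":0,"tz":0,"spin":0,"claw":0.4},{"tx":0,"ty":0,"tz":0,"spin":0,"claw":0.4}]'
python3 - <<'E'
from h import *
C=np.array([.511,.1096,0]);a=np.radians(7.7);B=np.array([[np.cos(a),-np.sin(a),0],[np.sin(a),np.cos(a),0],[0,0,1]])
i,im=shot('wrist','w5.png');j,im2=shot('scene','s5.png');k,im3=shot('top','t5.png');goto(.5497,.0533,.26,7.7)
def reds(im,v):
    H,S,V=cv2.split(cv2.cvtColor(im,cv2.COLOR_BGR2HSV));m=(((H<5)|(H>172))&(S>150)&(V>v)).astype(np.uint8)
    n,l,st,ce=cv2.connectedComponentsWithStats(m);return [(ce[q].round(1),st[q].tolist()) for q in range(1,n) if st[q,4]>20]
W,S_,T=reds(im,90),reds(im2,60),reds(im3,80)
for n,L in(('w',W),('s',S_),('t',T)):
  for c,s in L: print(n,c,s)
print('amber wrist',[(c,s) for c,s,m in blobs(im,'amber',200)])
for c,s in W:
  for d,t in S_:
    p,e=tri(i,c,j,d)
    if e<.006 and .07<p[2]<.2: print('W/S',c,d,p.round(4),'e',e.round(4),'basket',(B.T@(p-C)).round(4))
E
```

```text
time_s: 13.22
tool_pos: [0.4858, 0.0447, 0.304]
tool_rot: [-180.0, 0.1, 7.8]
force: [-0.3, -0.3, -0.5]
grip_width: 0.0508
grasp_force: 0.0
t 13.38 at [0.486  0.0449 0.3043] yaw 7.78 rp [-1.7995e+02  6.0000e-02] units t(before spin) [1.285 0.007 0.887] spin(tool z) units 0.02 w 0.0523
w [256.2  97. ] [241, 79, 31, 37, 910]
w [150.  120.3] [135, 108, 31, 26, 617]
w [200.9 120.5] [188, 108, 27, 26, 557]
w [203.5 174.4] [191, 162, 26, 26, 521]
w [254.5 174.8] [243, 162, 24, 26, 495]
w [399.  204.1] [386, 197, 28, 13, 272]
s [196.2 167.8] [191, 162, 11, 12, 103]
s [281.3 184.9] [277, 182, 10, 7, 48]
s [180.9 196.1] [176, 190, 11, 13, 116]
s [213.1 200. ] [208, 194, 11, 13, 122]
s [160.7 204.1] [155, 198, 12, 13, 117]
s [192.4 208.9] [187, 202, 12, 14, 129]
t [216.4 184. ] [211, 178, 12, 13, 119]
t [292.4 196.1] [287, 190, 12, 13, 108]
amber wrist [(array([255., 138.]), [232, 88, 48, 101, 3005]), (array([166.1, 119.6]), [139, 100, 46, 41, 1211]), (array([210.7, 119.7]), [186, 100, 44, 41, 1171]), (array([212.5, 164.2]), [189, 147, 42, 42, 1153]), (array([378.9, 193.2]), [354, 174, 59, 36, 1154])]
W/S [256.2  97. ] [196.2 167.8] [0.5711 0.0557 0.1541] e 0.0004 basket [ 0.0524 -0.0615  0.1541]
W/S [150.  120.3] [160.7 204.1] [0.532  0.174  0.1035] e 0.0023 basket [0.0295 0.061  0.1035]
W/S [200.9 120.5] [180.9 196.1] [0.5399 0.1158 0.1025] e 0.0014 basket [0.0295 0.0023 0.1025]
W/S [203.5 174.4] [192.4 208.9] [0.4771 0.1073 0.1031] e 0.0001 basket [-0.0339  0.0022  0.1031]
W/S [254.5 174.8] [213.1 200. ] [0.4852 0.0463 0.1036] e 0.0007 basket [-0.034  -0.0593  0.1036]
W/S [399.  204.1] [281.3 184.9] [ 0.4702 -0.1462  0.0939] e 0.0051 basket [-0.0747 -0.248   0.0939]
```

Triangulation puts its cap centre at (0.571, 0.056, 0.155). That fits a bottle leaning back about 20° against the hinge bar, with its base on the neighbour's shoulder. I'll regrip it at the cap centre and re-seat it on the bench.

```bash
python3 -m pendant '[{"tx":0.4,"ty":0,"tz":0.1,"spin":0,"claw":0.42},{"tx":0.7,"ty":0,"tz":0.2,"spin":0,"claw":0.42},{"tx":0.55,"ty":0,"tz":0.4,"spin":0,"claw":0.42},{"tx":0.1,"ty":0,"tz":0.6,"spin":0,"claw":0.42},{"tx":0,"ty":0,"tz":0.6,"spin":0,"claw":0.42},{"tx":0,"ty":0,"tz":0.4,"spin":0,"claw":0.42},{"tx":0,"ty":0,"tz":0,"spin":0,"claw":0.42}]'
python3 - <<'E'
from h import *
i,im=shot('wrist','w6.png');goto(.573,.056,.155,7.7)
print([(c,s,onz(i,c,.155).round(4)) for c,s,m in blobs(im,'red',100)])
E
```

```text
time_s: 14.25
tool_pos: [0.5715, 0.0565, 0.1883]
tool_rot: [-180.0, 0.2, 7.8]
force: [0.9, 0.8, 1.0]
grip_width: 0.0505
grasp_force: 0.0
t 14.3 at [0.5724 0.0567 0.1899] yaw 7.77 rp [-1.7998e+02  4.0000e-02] units t(before spin) [0.01  0.016 0.698] spin(tool z) units 0.018 w 0.0502
[(array([257.1, 219.3]), [234, 202, 47, 31, 1151], array([0.5734, 0.056 , 0.155 ])), (array([178.7, 221. ]), [163, 208, 34, 25, 588], array([0.5652, 0.1067, 0.155 ])), (array([254.5, 280. ]), [241, 274, 28, 11, 228], array([0.5292, 0.0517, 0.155 ]))]
```

Alignment confirmed. Lowering and gripping.

```bash
python3 -m pendant '[{"tx":0,"ty":0.01,"tz":0.35,"spin":0,"claw":0.42},{"tx":0,"ty":0,"tz":0.34,"spin":0,"claw":0.42},{"tx":0,"ty":0,"tz":0,"spin":0,"claw":0.8},{"tx":0,"ty":0,"tz":0,"spin":0,"claw":0.8},{"tx":0,"ty":0,"tz":0,"spin":0,"claw":0.8},{"tx":0,"ty":0,"tz":0,"spin":0,"claw":0.8}]' 10
```

```text
time_s: 15.05
tool_pos: [0.5742, 0.0565, 0.1571]
tool_rot: [180.0, -0.3, 7.8]
force: [3.3, 0.0, 4.2]
grip_width: 0.0289
grasp_force: 9.7
```

```bash
python3 -m pendant '[{"tx":0,"ty":0,"tz":-0.2,"spin":0,"claw":0.8},{"tx":0,"ty":0,"tz":-0.3,"spin":0,"claw":0.8},{"tx":0,"ty":0,"tz":-0.5,"spin":0,"claw":0.8},{"tx":0,"ty":0,"tz":-0.6,"spin":0,"claw":0.8},{"tx":0,"ty":0,"tz":-0.4,"spin":0,"claw":0.8},{"tx":-0.2,"ty":0,"tz":-0.2,"spin":0,"claw":0.8},{"tx":0,"ty":0,"tz":0,"spin":0,"claw":0.8}]'
python3 - <<'E'
from h import *
i,im=shot('wrist','w7.png');j,im2=shot('scene','s7.png');k,im3=shot('top','t7.png')
goto(.5,-.05,.13,7.7)
for n,I in(('w',im),('s',im2),('t',im3)):
  for kk in('red','amber'):
    for c,s,m in blobs(I,kk,40): print(n,kk,c,s)
E
```

```text
time_s: 15.92
tool_pos: [0.5618, 0.0548, 0.2661]
tool_rot: [179.9, -0.0, 7.8]
force: [0.4, -0.0, -1.7]
grip_width: 0.0288
grasp_force: 9.8
t 16.07 at [0.5619 0.0545 0.2646] yaw 7.75 rp [1.7999e+02 9.0000e-02] units t(before spin) [-1.509  1.905  2.692] spin(tool z) units 0.013 w 0.0286
w red [143.9 193.4] [128, 179, 32, 30, 701]
w red [197.6 193.7] [183, 180, 30, 29, 649]
w red [253.9 228.6] [235, 223, 40, 10, 237]
w red [255.  268.5] [230, 261, 51, 20, 734]
w amber [160.9 182.6] [132, 166, 49, 42, 1288]
w amber [208.8 181.4] [182, 166, 46, 42, 1178]
w amber [238.1 219. ] [186, 209, 105, 25, 1444]
w amber [252.8 277. ] [223, 261, 65, 25, 689]
s red [195.5 135.3] [192, 130, 10, 11, 42]
s red [180.7 193. ] [176, 191, 10, 5, 42]
s red [160.2 201.3] [156, 199, 10, 6, 44]
s amber [201.4 156.5] [187, 139, 30, 35, 706]
s amber [  2.9 162.5] [0, 154, 9, 20, 114]
s amber [ 93.2 182.3] [70, 157, 45, 47, 924]
s amber [280.7 196.1] [272, 189, 18, 13, 158]
s amber [187.2 213.9] [151, 198, 75, 34, 1002]
t red [292.4 196.2] [287, 191, 12, 12, 103]
t amber [108.3  92.7] [61, 78, 74, 33, 603]
t amber [289.9 199.9] [279, 188, 24, 23, 243]
```

```bash
python3 -m pendant '[{"tx":-0.3,"ty":0.4,"tz":0,"spin":0,"claw":0.8},{"tx":-0.6,"ty":0.7,"tz":0,"spin":0,"claw":0.8},{"tx":-0.4,"ty":0.6,"tz":0,"spin":0,"claw":0.8},{"tx":-0.2,"ty":0.2,"tz":0.4,"spin":0,"claw":0.8},{"tx":0,"ty":0,"tz":0.7,"spin":0,"claw":0.8},{"tx":0,"ty":0,"tz":0.7,"spin":0,"claw":0.8},{"tx":0,"ty":0,"tz":0.7,"spin":0,"claw":0.8},{"tx":0,"ty":0,"tz":0.45,"spin":0,"claw":0.8},{"tx":0,"ty":0,"tz":0.2,"spin":0,"claw":0.8},{"tx":0,"ty":0,"tz":0,"spin":0,"claw":0.8}]'
python3 -m pendant '[{"tx":0,"ty":0,"tz":0.05,"spin":0,"claw":0.8},{"tx":0,"ty":0,"tz":0.05,"spin":0,"claw":0.8},{"tx":0,"ty":0,"tz":0,"spin":0,"claw":0.8},{"tx":0,"ty":0,"tz":0,"spin":0,"claw":0.8}]' 3
python3 - <<'E'
from h import *
j,im2=shot('scene','s8.png');o=env.get_obs();p=np.array(o['tool_pos']);print(p,o['force'])
H,S,V=cv2.split(cv2.cvtColor(im2,cv2.COLOR_BGR2HSV));m=((H<16)|(H>172))&(S>110)&(V>40)
R=cv2.Rodrigues(j['rvec'])[0];K=np.array([[j['fx'],0,j['cx']],[0,j['fy'],j['cy']],[0,0,1]])
pr=lambda q:cv2.projectPoints(np.array([q],float),j['rvec'],j['tvec'],K,np.array([j['k1'],0,0,0.]))[0][0,0].round(1)
print('tcp px',pr(p),'upright body centre px',pr(p-[0,0,.062]),'base',pr(p-[0,0,.097]))
for t in(10,22):print(t,pr(p-np.array([np.sin(np.radians(t)),0,np.cos(np.radians(t))])*.062))
for k in('red','amber'):print([(c,s) for c,s,_ in blobs(im2,k,30) if 215<c[0]<300])
E
```

```text
time_s: 17.32
tool_pos: [0.5006, -0.0493, 0.1074]
tool_rot: [-180.0, 0.1, 7.8]
force: [0.3, 0.2, -1.3]
grip_width: 0.0288
grasp_force: 10.0
time_s: 17.82
tool_pos: [0.5012, -0.0495, 0.1033]
tool_rot: [180.0, -0.0, 7.8]
force: [-0.4, 0.6, -0.5]
grip_width: 0.0289
grasp_force: 3.1
[ 0.50117943 -0.04951311  0.10324578] [ 0.14382206  0.30809052 -1.54355968]
tcp px [243.7 186.4] upright body centre px [243.9 204. ] base [244.  213.5]
10 [245.6 206. ]
22 [247.6 207.6]
[]
[(array([280.1, 196.9]), [272, 189, 18, 16, 188]), (array([249.7, 207.6]), [237, 192, 26, 32, 560])]
```

Still tilted about 22°. I'll roll it upright about its lower edge on the bench, moving toward the robot.

```bash
python3 -m pendant '[{"tx":0,"ty":0,"tz":0.06,"spin":0,"claw":0.8},{"tx":0,"ty":0,"tz":0.06,"spin":0,"claw":0.8},{"tx":-0.1,"ty":0,"tz":0,"spin":0,"claw":0.8},{"tx":-0.14,"ty":0,"tz":0,"spin":0,"claw":0.8},{"tx":-0.14,"ty":0,"tz":0,"spin":0,"claw":0.8},{"tx":-0.14,"ty":0,"tz":0,"spin":0,"claw":0.8},{"tx":-0.14,"ty":0,"tz":0.02,"spin":0,"claw":0.8},{"tx":-0.14,"ty":0,"tz":0.03,"spin":0,"claw":0.8},{"tx":0,"ty":0,"tz":0,"spin":0,"claw":0.8},{"tx":0,"ty":0,"tz":0,"spin":0,"claw":0.8}]'
python3 -m pendant '[{"tx":0,"ty":0,"tz":0,"spin":0,"claw":0.45},{"tx":0,"ty":0,"tz":0,"spin":0,"claw":0.45},{"tx":0,"ty":0,"tz":0,"spin":0,"claw":0.45},{"tx":0,"ty":0,"tz":-0.4,"spin":0,"claw":0.45},{"tx":-0.4,"ty":0,"tz":-0.8,"spin":0,"claw":0.45},{"tx":-0.4,"ty":0,"tz":-0.8,"spin":0,"claw":0.45},{"tx":-0.4,"ty":0,"tz":-0.2,"spin":0,"claw":0.45},{"tx":0,"ty":0,"tz":0,"spin":0,"claw":0.45}]'
python3 - <<'E'
from h import *
i,im=shot('wrist','w9.png');j,im2=shot('scene','s9.png');goto(.459,-.055,.2,7.7)
for n,I in(('w',im),('s',im2)):
  for kk in('red','amber'):
    for c,s,m in blobs(I,kk,40):
      print(n,kk,c,s,onz(i,c,.1).round(4) if n=='w' else '')
E
```

```text
time_s: 19.12
tool_pos: [0.4642, -0.0546, 0.0966]
tool_rot: [179.9, -0.4, 7.8]
force: [2.3, 0.9, 9.2]
grip_width: 0.0287
grasp_force: 6.6
time_s: 20.12
tool_pos: [0.4014, -0.0635, 0.205]
tool_rot: [179.9, -0.0, 7.7]
force: [-0.9, 0.0, 0.0]
grip_width: 0.0474
grasp_force: 0.0
t 20.23 at [ 0.4019 -0.0629  0.2039] yaw 7.76 rp [-1.8e+02  3.0e-02] units t(before spin) [ 1.154 -0.002  0.078] spin(tool z) units 0.014 w 0.0476
w red [52.6  5.4] [27, 0, 46, 15, 472] [0.5315 0.1143 0.1   ]
w red [56.8 76.3] [32, 55, 51, 42, 1618] [0.4788 0.1116 0.1   ]
w red [132.1  75.5] [110, 55, 46, 42, 1445] [0.4873 0.0497 0.1   ]
w red [254.  127.9] [237, 110, 35, 36, 935] [ 0.4589 -0.0544  0.1   ]
w red [359.1 135. ] [339, 119, 39, 35, 1021] [ 0.4652 -0.1441  0.1   ]
w amber [57.7 21.9] [0, 0, 116, 46, 4208] [0.52   0.1103 0.1   ]
w amber [120.5  15. ] [119, 5, 4, 21, 55] [0.5311 0.0608 0.1   ]
w amber [122.5  36.6] [121, 29, 4, 16, 44] [0.5156 0.0586 0.1   ]
w amber [123.3  83.2] [49, 51, 136, 61, 5122] [0.4804 0.0567 0.1   ]
w amber [253.2 126.3] [229, 101, 51, 52, 1649] [ 0.4601 -0.0536  0.1   ]
w amber [335.2 130.6] [304, 100, 77, 67, 2017] [ 0.4661 -0.123   0.1   ]
s red [180.4 193.1] [176, 191, 10, 6, 42] 
s red [213.2 197.2] [209, 195, 10, 6, 42] 
s red [160.2 201.2] [156, 199, 10, 6, 42] 
s red [192.1 205.8] [187, 203, 11, 7, 54] 
s amber [  2.9 162.4] [0, 154, 9, 20, 108] 
s amber [ 93.1 182.4] [70, 157, 45, 47, 925] 
s amber [280.3 197. ] [272, 189, 18, 18, 191] 
s amber [187.7 213.6] [151, 198, 75, 34, 966] 
s amber [253.3 209.5] [242, 201, 23, 22, 245]
```

The bottle now stands upright on the bench at (0.459, -0.054), with its cap concentric with the body in the overhead wrist view. I'll regrip it at the cap centre.

```bash
python3 -m pendant '[{"tx":0.4,"ty":0,"tz":0,"spin":0,"claw":0.42},{"tx":0.5,"ty":0,"tz":0,"spin":0,"claw":0.42},{"tx":0.25,"ty":0,"tz":0.3,"spin":0,"claw":0.42},{"tx":0,"ty":0,"tz":0.6,"spin":0,"claw":0.42},{"tx":0,"ty":0,"tz":0.6,"spin":0,"claw":0.42},{"tx":0,"ty":0,"tz":0.4,"spin":0,"claw":0.42},{"tx":0,"ty":0,"tz":0.14,"spin":0,"claw":0.42},{"tx":0,"ty":0,"tz":0,"spin":0,"claw":0.42},{"tx":0,"ty":0,"tz":0,"spin":0,"claw":0.42}]'
python3 - <<'E'
from h import *
i,im=shot('wrist','w10.png');goto(.459,-.0547,.1,7.7)
for kk in('red','amber'):
    for c,s,m in blobs(im,kk,100):
      if 200<c[0]<310: print(kk,c,s,'cap top front edge',onz(i,(255,s[1]),.106),'body front z.07/0',onz(i,(255,s[1]),.07),onz(i,(255,s[1]),0))
E
```

```text
time_s: 21.35
tool_pos: [0.4597, -0.0551, 0.1032]
tool_rot: [180.0, -0.1, 7.8]
force: [-0.2, -0.1, -0.7]
grip_width: 0.0506
grasp_force: 0.0
t 21.4 at [ 0.4597 -0.0552  0.1033] yaw 7.77 rp [ 1.7996e+02 -8.0000e-02] units t(before spin) [-0.012 -0.013  0.066] spin(tool z) units 0.016 w 0.0501
red [254.8 223.1] [230, 210, 50, 23, 836] cap top front edge [ 0.4791572  -0.05187161  0.106     ] body front z.07/0 [ 0.46785801 -0.05342787  0.07      ] [ 0.44588735 -0.05645393  0.        ]
red [255.3 264.2] [236, 261, 39, 9, 263] cap top front edge [ 0.45050652 -0.05580725  0.106     ] body front z.07/0 [ 0.43203113 -0.05834928  0.07      ] [ 3.96106768e-01 -6.32921133e-02 -2.77555756e-17]
amber [254.8 198.1] [217, 171, 76, 63, 3621] cap top front edge [ 0.49939276 -0.04909193  0.106     ] body front z.07/0 [ 0.49316201 -0.04995197  0.07      ] [ 0.48104665 -0.05162425  0.        ]
```

```bash
python3 -m pendant '[{"tx":-0.04,"ty":0,"tz":0.05,"spin":0,"claw":0.42},{"tx":0,"ty":0,"tz":0,"spin":0,"claw":0.8},{"tx":0,"ty":0,"tz":0,"spin":0,"claw":0.8},{"tx":0,"ty":0,"tz":0,"spin":0,"claw":0.8},{"tx":0,"ty":0,"tz":-0.2,"spin":0,"claw":0.8},{"tx":0,"ty":0,"tz":-0.6,"spin":0,"claw":0.8},{"tx":0,"ty":0,"tz":-0.9,"spin":0,"claw":0.8},{"tx":0,"ty":0,"tz":-0.9,"spin":0,"claw":0.8},{"tx":0,"ty":0,"tz":-0.4,"spin":0,"claw":0.8},{"tx":0,"ty":0,"tz":0,"spin":0,"claw":0.8}]' 25
python3 - <<'E'
from h import *
goto(.5494,.0532,.25,7.7)
i,im=shot('wrist','w11.png')
for kk in('red','amber'):
    for c,s,m in blobs(im,kk,100):
      print(kk,c,s)
E
```

```text
time_s: 22.65
tool_pos: [0.458, -0.0555, 0.252]
tool_rot: [179.9, -0.2, 7.8]
force: [-0.6, -0.1, -1.6]
grip_width: 0.0285
grasp_force: 25.0
t 22.65 at [ 0.458  -0.0555  0.252 ] yaw 7.77 rp [179.9  -0.2] units t(before spin) [ 2.105 -1.906  0.039] spin(tool z) units 0.017 w 0.0285
red [29.  77.9] [7, 61, 45, 34, 1165]
red [89.  77.3] [69, 60, 41, 35, 1082]
red [157.5 144. ] [141, 129, 34, 31, 826]
red [ 97.2 144. ] [78, 130, 39, 30, 920]
red [339.  188.4] [324, 174, 30, 30, 662]
red [254.9 221.9] [230, 207, 51, 26, 994]
red [254.6 263.8] [239, 261, 32, 7, 141]
amber [88.9 83.8] [24, 57, 117, 52, 3794]
amber [147.2 139.7] [87, 119, 110, 46, 3308]
amber [323.  175.8] [298, 151, 61, 58, 1509]
amber [255.  192.2] [217, 168, 77, 58, 3343]
```

```bash
python3 -m pendant '[{"tx":0.3,"ty":-0.3,"tz":0,"spin":0,"claw":0.8},{"tx":0.6,"ty":-0.6,"tz":0,"spin":0,"claw":0.8},{"tx":0.6,"ty":-0.6,"tz":0,"spin":0,"claw":0.8},{"tx":0.4,"ty":-0.3,"tz":0,"spin":0,"claw":0.8},{"tx":0.19,"ty":-0.1,"tz":0,"spin":0,"claw":0.8},{"tx":0,"ty":0,"tz":0,"spin":0,"claw":0.8},{"tx":0,"ty":0,"tz":0,"spin":0,"claw":0.8}]'
python3 - <<'E'
from h import *
C=np.array([.5098,.110,0]);a=np.radians(7.7);B=np.array([[np.cos(a),-np.sin(a),0],[np.sin(a),np.cos(a),0],[0,0,1]])
goto(.5485,.0536,.25,7.7)
i,im=shot('wrist','w12.png');cv2.imwrite('pics/w12.png',im)
for kk in('red','amber'):
    for c,s,m in blobs(im,kk,100):
      print(kk,c,s,(B.T@(onz(i,c,.114)-C)).round(4) if kk=='red' else '')
# bright wire: back wall top rows near the held bottle columns
E
```

```text
time_s: 23.58
tool_pos: [0.547, 0.0515, 0.2495]
tool_rot: [180.0, 0.1, 7.7]
force: [-0.3, 0.4, -2.2]
grip_width: 0.0281
grasp_force: 25.0
t 23.57 at [0.547  0.0515 0.2495] yaw 7.68 rp [1.7996e+02 8.0000e-02] units t(before spin) [ 0.036 -0.037 -0.009] spin(tool z) units -0.004 w 0.0281
red [135.4 182.9] [119, 168, 34, 31, 800] [0.0327 0.0566 0.114 ]
red [192.5 183.3] [177, 168, 32, 31, 736] [ 0.0323 -0.0004  0.114 ]
red [254.6 221.9] [229, 207, 52, 26, 998] [-0.0082 -0.062   0.114 ]
red [254.4 263.7] [239, 261, 32, 7, 144] [-0.0554 -0.0618  0.114 ]
amber [154.4 171.9] [123, 153, 53, 46, 1547] 
amber [236.2 189.1] [176, 153, 118, 80, 5344]
```

```bash
python3 -m pendant '[{"tx":0.036,"ty":-0.037,"tz":0.3,"spin":0,"claw":0.8},{"tx":0,"ty":0,"tz":0.5,"spin":0,"claw":0.8},{"tx":0,"ty":0,"tz":0.4,"spin":0,"claw":0.8},{"tx":0,"ty":0,"tz":0.2,"spin":0,"claw":0.8},{"tx":0,"ty":0,"tz":0.1,"spin":0,"claw":0.8},{"tx":0,"ty":0,"tz":0.1,"spin":0,"claw":0.8},{"tx":0,"ty":0,"tz":0.1,"spin":0,"claw":0.8},{"tx":0,"ty":0,"tz":0,"spin":0,"claw":0.8}]'
```

```text
time_s: 24.62
tool_pos: [0.5491, 0.0548, 0.1649]
tool_rot: [180.0, 0.0, 7.8]
force: [-0.0, -0.4, -1.5]
grip_width: 0.0282
grasp_force: 25.0
```

```bash
python3 -m pendant '[{"tx":-0.01,"ty":0.025,"tz":0.05,"spin":0,"claw":0.8},{"tx":0,"ty":0,"tz":0.1,"spin":0,"claw":0.8},{"tx":0,"ty":0,"tz":0.1,"spin":0,"claw":0.8},{"tx":0,"ty":0,"tz":0,"spin":0,"claw":0.8}]'
```

```text
time_s: 25.12
tool_pos: [0.5484, 0.0535, 0.1519]
tool_rot: [-180.0, 0.1, 7.8]
force: [-0.6, 0.6, -1.4]
grip_width: 0.0283
grasp_force: 25.0
```

The base is 9 mm inside the cell with no contact. Continuing down.

```bash
python3 -m pendant '[{"tx":0,"ty":0,"tz":0.15,"spin":0,"claw":0.8},{"tx":0,"ty":0,"tz":0.15,"spin":0,"claw":0.8},{"tx":0,"ty":0,"tz":0.15,"spin":0,"claw":0.8},{"tx":0,"ty":0,"tz":0.15,"spin":0,"claw":0.8},{"tx":0,"ty":0,"tz":0.08,"spin":0,"claw":0.8},{"tx":0,"ty":0,"tz":0.06,"spin":0,"claw":0.8},{"tx":0,"ty":0,"tz":0.04,"spin":0,"claw":0.8},{"tx":0,"ty":0,"tz":0,"spin":0,"claw":0.8},{"tx":0,"ty":0,"tz":0,"spin":0,"claw":0.8}]'
```

```text
time_s: 26.25
tool_pos: [0.549, 0.0536, 0.1137]
tool_rot: [180.0, -0.0, 7.8]
force: [-0.7, 0.2, -1.1]
grip_width: 0.0283
grasp_force: 25.0
```

```bash
python3 -m pendant '[{"tx":0,"ty":0,"tz":0.03,"spin":0,"claw":0.8},{"tx":0,"ty":0,"tz":0.03,"spin":0,"claw":0.8},{"tx":0,"ty":0,"tz":0,"spin":0,"claw":0.8},{"tx":0,"ty":0,"tz":0,"spin":0,"claw":0.8}]'
```

```text
time_s: 26.75
tool_pos: [0.5489, 0.0536, 0.1105]
tool_rot: [180.0, 0.0, 7.8]
force: [0.1, -0.7, -1.3]
grip_width: 0.0285
grasp_force: 25.0
```

```bash
python3 -m pendant '[{"tx":0,"ty":0,"tz":0.03,"spin":0,"claw":0.8},{"tx":0,"ty":0,"tz":0,"spin":0,"claw":0.8},{"tx":0,"ty":0,"tz":0.02,"spin":0,"claw":0.8},{"tx":0,"ty":0,"tz":0,"spin":0,"claw":0.8}]'
```

```text
time_s: 27.25
tool_pos: [0.5498, 0.0538, 0.1102]
tool_rot: [179.9, -0.1, 7.8]
force: [-4.5, -1.1, 11.7]
grip_width: 0.0282
grasp_force: 25.0
```

Seated: 11.7 N of contact at the expected height. I'll release, retreat and hover for a view of the standing bottle.

```bash
python3 -m pendant '[{"tx":0,"ty":0,"tz":-0.04,"spin":0,"claw":0.42},{"tx":0,"ty":0,"tz":0,"spin":0,"claw":0.42},{"tx":0,"ty":0,"tz":0,"spin":0,"claw":0.42},{"tx":0,"ty":0,"tz":-0.2,"spin":0,"claw":0.42},{"tx":0,"ty":0,"tz":-0.6,"spin":0,"claw":0.42},{"tx":0,"ty":0,"tz":-0.9,"spin":0,"claw":0.42},{"tx":0,"ty":0,"tz":-0.8,"spin":0,"claw":0.42},{"tx":-0.3,"ty":0.3,"tz":0,"spin":0,"claw":0.42},{"tx":-0.7,"ty":0.7,"tz":0,"spin":0,"claw":0.42},{"tx":-0.8,"ty":0.8,"tz":0,"spin":0,"claw":0.42}]'
python3 -m pendant '[{"tx":-0.8,"ty":0.8,"tz":0,"spin":0,"claw":0.42},{"tx":-0.6,"ty":0.7,"tz":0,"spin":0,"claw":0.42},{"tx":-0.3,"ty":0.4,"tz":0,"spin":0,"claw":0.42},{"tx":0,"ty":0,"tz":0,"spin":0,"claw":0.42},{"tx":0,"ty":0,"tz":0,"spin":0,"claw":0.42}]'
python3 - <<'E'
from h import *
goto(.4635,-.1435,.25,7.7)
i,im=shot('wrist','w13.png');j,im2=shot('scene','s13.png');k,im3=shot('top','t13.png')
for kk in('red','amber'):
    for c,s,m in blobs(im,kk,300):
      if c[0]>150:
        print(kk,c,s,onz(i,c,.102).round(4),cv2.minAreaRect(cv2.findNonZero(m)))
print([(c,onz(j,c,.114).round(3)) for c,s,m in blobs(im2,'red',30)]);print([(c,onz(k,c,.114).round(3)) for c,s,m in blobs(im3,'red',30)])
E
```

```text
time_s: 28.5
tool_pos: [0.4714, -0.048, 0.2357]
tool_rot: [180.0, -0.1, 7.9]
force: [0.9, -1.9, -0.3]
grip_width: 0.0505
grasp_force: 0.0
time_s: 29.12
tool_pos: [0.4012, -0.1523, 0.2355]
tool_rot: [180.0, -0.1, 7.8]
force: [0.3, 0.6, 0.4]
grip_width: 0.0502
grasp_force: 0.0
t 29.12 at [ 0.4012 -0.1523  0.2355] yaw 7.85 rp [ 1.8e+02 -5.0e-02] units t(before spin) [ 1.258 -0.004 -0.291] spin(tool z) units 0.036 w 0.0502
red [256.2 120.8] [241, 105, 31, 32, 749] [ 0.4646 -0.144   0.102 ] ((256.1538391113281, 120.73076629638672), (30.785863876342773, 29.953811645507812), 56.3099365234375)
amber [256.1 120.3] [227, 90, 60, 61, 1411] [ 0.4651 -0.1438  0.102 ] ((255.83822631835938, 120.10292053222656), (46.81911087036133, 47.676605224609375), 30.963754653930664)
[(array([200.4, 184.4]), array([0.549, 0.056, 0.114])), (array([180.6, 193.4]), array([0.537, 0.116, 0.114])), (array([212.7, 197.1]), array([0.485, 0.047, 0.114])), (array([160.2, 201.3]), array([0.53 , 0.174, 0.114])), (array([192.2, 205.6]), array([0.477, 0.107, 0.114]))]
[(array([214.2, 159.1]), array([0.55 , 0.053, 0.114])), (array([189.8, 162.3]), array([0.539, 0.114, 0.114])), (array([166.4, 164.6]), array([0.531, 0.171, 0.114])), (array([216.4, 184.3]), array([0.485, 0.044, 0.114])), (array([191.5, 186.5]), array([0.478, 0.105, 0.114]))]
```

The fallen bottle is seated at its cell centre, (0.5495, 0.0535). The standing bottle is turned 31° in the image. I'll move above it and spin +31°, so that it ends square at the basket's yaw.

```bash
python3 -m pendant '[{"tx":0.4,"ty":0,"tz":0,"spin":0,"claw":0.42},{"tx":0.5,"ty":0,"tz":0,"spin":0,"claw":0.42},{"tx":0.37,"ty":0,"tz":0,"spin":0.7,"claw":0.42},{"tx":0,"ty":0,"tz":0,"spin":1,"claw":0.42},{"tx":0,"ty":0,"tz":0,"spin":1,"claw":0.42},{"tx":0,"ty":0,"tz":0,"spin":1,"claw":0.42},{"tx":0,"ty":0,"tz":0.2,"spin":1,"claw":0.42},{"tx":0,"ty":0,"tz":0.4,"spin":1,"claw":0.42},{"tx":0,"ty":0,"tz":0.6,"spin":1,"claw":0.42},{"tx":0,"ty":0,"tz":0.6,"spin":1,"claw":0.42}]'
python3 -m pendant '[{"tx":0,"ty":0,"tz":0.4,"spin":0,"claw":0.42},{"tx":0,"ty":0,"tz":0.2,"spin":0,"claw":0.42},{"tx":0,"ty":0,"tz":0,"spin":0,"claw":0.42}]'
python3 - <<'E'
from h import *
goto(.4643,-.1438,.101,-23.2)
i,im=shot('wrist','w14.png')
for kk in('red','amber'):
    for c,s,m in blobs(im,kk,100):
      if 200<c[0]<310:
        f=(s[0]+s[2]/2,s[1]);print(kk,c,s,'z.084',onz(i,f,.084).round(4),'z0',onz(i,f,0).round(4),'bottom row z.106',onz(i,(f[0],s[1]+s[3]),.106).round(4))
        if kk=='amber':
          x0=[np.flatnonzero(m[:,q])[0] for q in range(s[0]+8,s[0]+s[2]-8)];print('edge slope deg',np.degrees(np.polyfit(np.arange(len(x0)),x0,1)[0]).round(1))
E
```

```text
time_s: 30.52
tool_pos: [0.464, -0.1439, 0.1443]
tool_rot: [-180.0, -0.0, -23.1]
force: [0.2, -0.2, -0.8]
grip_width: 0.0508
grasp_force: 0.0
time_s: 30.9
tool_pos: [0.4634, -0.1442, 0.1147]
tool_rot: [-180.0, 0.1, -23.0]
force: [0.5, 0.4, 0.5]
grip_width: 0.0506
grasp_force: 0.0
t 30.9 at [ 0.4634 -0.1442  0.1147] yaw -22.98 rp [-1.7998e+02  6.0000e-02] units t(before spin) [ 0.013 -0.015  0.275] spin(tool z) units 0.055 w 0.0506
red [255.1 219.2] [230, 202, 51, 31, 1236] z.084 [ 0.4764 -0.1493  0.084 ] z0 [ 0.4539 -0.14    0.    ] bottom row z.106 [ 0.4653 -0.1446  0.106 ]
amber [255.2 193. ] [220, 166, 71, 68, 3322] z.084 [ 0.4976 -0.1583  0.084 ] z0 [ 0.4852 -0.1532  0.    ] bottom row z.106 [ 0.4648 -0.1444  0.106 ]
edge slope deg -0.1
```

```bash
python3 -m pendant '[{"tx":-0.01,"ty":-0.01,"tz":0.14,"spin":0,"claw":0.42},{"tx":0,"ty":0,"tz":0.13,"spin":0,"claw":0.42},{"tx":0,"ty":0,"tz":0,"spin":0,"claw":0.8},{"tx":0,"ty":0,"tz":0,"spin":0,"claw":0.8},{"tx":0,"ty":0,"tz":0,"spin":0,"claw":0.8},{"tx":0,"ty":0,"tz":-0.2,"spin":0,"claw":0.8},{"tx":0,"ty":0,"tz":-0.6,"spin":0,"claw":0.8},{"tx":0,"ty":0,"tz":-0.9,"spin":0,"claw":0.8},{"tx":0,"ty":0,"tz":-0.9,"spin":0,"claw":0.8},{"tx":0,"ty":0,"tz":-0.4,"spin":0,"claw":0.8}]' 25
python3 -m pendant '[{"tx":0,"ty":0,"tz":0,"spin":-0.7,"claw":0.8},{"tx":0,"ty":0,"tz":0,"spin":-1,"claw":0.8},{"tx":0,"ty":0,"tz":0,"spin":-1,"claw":0.8},{"tx":0,"ty":0,"tz":0,"spin":-1,"claw":0.8},{"tx":0,"ty":0,"tz":0,"spin":-1,"claw":0.8},{"tx":0,"ty":0,"tz":0,"spin":-1,"claw":0.8},{"tx":0,"ty":0,"tz":0,"spin":-1,"claw":0.8},{"tx":0,"ty":0,"tz":0,"spin":-1,"claw":0.8},{"tx":0,"ty":0,"tz":0,"spin":0,"claw":0.8}]'
python3 - <<'E'
from h import *
C=np.array([.5098,.110,0]);a=np.radians(7.7);B=np.array([[np.cos(a),-np.sin(a),0],[np.sin(a),np.cos(a),0],[0,0,1]])
t=C+B@[-.0305,.061,0];print(t);goto(t[0],t[1],.25,7.7)
E
```

```text
time_s: 32.2
tool_pos: [0.4642, -0.1442, 0.255]
tool_rot: [180.0, -0.3, -23.0]
force: [0.4, 0.1, -2.2]
grip_width: 0.0282
grasp_force: 25.0
time_s: 33.33
tool_pos: [0.463, -0.144, 0.2519]
tool_rot: [180.0, -0.0, 7.7]
force: [-0.5, -0.3, -1.4]
grip_width: 0.0284
grasp_force: 25.0
[0.47140186 0.1663634  0.        ]
t 33.33 at [ 0.463  -0.144   0.2519] yaw 7.73 rp [ 1.7999e+02 -1.0000e-02] units t(before spin) [ 1.001 -6.129  0.039] spin(tool z) units 0.008 w 0.0284
```

```bash
python3 -m pendant '[{"tx":0.1,"ty":-0.3,"tz":0,"spin":0,"claw":0.8},{"tx":0.1,"ty":-0.6,"tz":0,"spin":0,"claw":0.8},{"tx":0.1,"ty":-0.8,"tz":0,"spin":0,"claw":0.8},{"tx":0.15,"ty":-0.9,"tz":0,"spin":0,"claw":0.8},{"tx":0.15,"ty":-0.9,"tz":0,"spin":0,"claw":0.8},{"tx":0.15,"ty":-0.9,"tz":0,"spin":0,"claw":0.8},{"tx":0.15,"ty":-0.8,"tz":0,"spin":0,"claw":0.8},{"tx":0.1,"ty":-0.6,"tz":0,"spin":0,"claw":0.8},{"tx":0,"ty":-0.33,"tz":0,"spin":0,"claw":0.8},{"tx":0,"ty":0,"tz":0,"spin":0,"claw":0.8}]'
python3 - <<'E'
from h import *
C=np.array([.5098,.110,0]);a=np.radians(7.7);B=np.array([[np.cos(a),-np.sin(a),0],[np.sin(a),np.cos(a),0],[0,0,1]])
goto(.4714,.1664,.16,7.7)
i,im=shot('wrist','w15.png')
for c,s,m in blobs(im,'red',100): print(c,s,(B.T@(onz(i,c,.104)-C)).round(4))
for c,s,m in blobs(im,'amber',100): print(c,s)
E
```

```text
time_s: 34.58
tool_pos: [0.4703, 0.169, 0.2517]
tool_rot: [-180.0, 0.0, 8.0]
force: [0.8, -0.7, -1.9]
grip_width: 0.0285
grasp_force: 25.0
t 34.58 at [0.4703 0.169  0.2517] yaw 7.98 rp [-179.96    0.  ] units t(before spin) [0.015 0.054 1.834] spin(tool z) units 0.071 w 0.0285
[260.4 122.3] [246, 107, 30, 31, 709] [0.0311 0.0595 0.104 ]
[321.2 123. ] [305, 108, 33, 31, 760] [ 0.0308 -0.0005  0.104 ]
[379.2 125.7] [365, 112, 33, 25, 485] [ 0.0287 -0.0583  0.104 ]
[317.4 185.7] [303, 171, 30, 30, 717] [-0.0326 -0.0003  0.104 ]
[376.1 185.6] [360, 171, 34, 30, 783] [-0.0321 -0.0616  0.104 ]
[254.9 222. ] [230, 208, 51, 25, 972] [-0.0729  0.0643  0.104 ]
[255.  263.6] [239, 262, 33, 5, 119] [-0.1218  0.0639  0.104 ]
[362.3 120. ] [341, 97, 55, 47, 1634]
[259.3 121.4] [237, 98, 47, 48, 1428]
[309. 122.] [288, 98, 51, 49, 1482]
[270.3 185.7] [217, 152, 118, 75, 4713]
[357.3 173.4] [337, 153, 53, 48, 1599]
```

Basket frame estimate confirmed to about 1 mm. Lowering to the wall tops, with a small correction.

```bash
python3 -m pendant '[{"tx":0.01,"ty":0.05,"tz":0.3,"spin":0.05,"claw":0.8},{"tx":0,"ty":0,"tz":0.5,"spin":0,"claw":0.8},{"tx":0,"ty":0,"tz":0.4,"spin":0,"claw":0.8},{"tx":0,"ty":0,"tz":0.3,"spin":0,"claw":0.8},{"tx":0,"ty":0,"tz":0.15,"spin":0,"claw":0.8},{"tx":0,"ty":0,"tz":0.1,"spin":0,"claw":0.8},{"tx":0,"ty":0,"tz":0,"spin":0,"claw":0.8}]'
python3 -c "
from h import *
goto(.4714,.1664,.111,7.7)"
```

```text
time_s: 35.5
tool_pos: [0.4722, 0.1639, 0.1641]
tool_rot: [180.0, -0.0, 7.6]
force: [-0.3, -0.0, -1.9]
grip_width: 0.0287
grasp_force: 25.0
t 35.5 at [0.4722 0.1639 0.1641] yaw 7.56 rp [ 1.8e+02 -1.0e-02] units t(before spin) [-0.009 -0.052  1.062] spin(tool z) units -0.035 w 0.0287
```

```bash
python3 -m pendant '[{"tx":-0.01,"ty":-0.04,"tz":0.0,"spin":0,"claw":0.8},{"tx":0,"ty":0,"tz":0.1,"spin":0,"claw":0.8},{"tx":0,"ty":0,"tz":0.1,"spin":0,"claw":0.8},{"tx":0,"ty":0,"tz":0.1,"spin":0,"claw":0.8},{"tx":0,"ty":0,"tz":0,"spin":0,"claw":0.8}]'
```

```text
time_s: 36.12
tool_pos: [0.4709, 0.1657, 0.1484]
tool_rot: [180.0, 0.1, 7.6]
force: [-0.1, -0.2, -2.2]
grip_width: 0.0281
grasp_force: 25.0
```

```bash
python3 -m pendant '[{"tx":0,"ty":0,"tz":0.15,"spin":0,"claw":0.8},{"tx":0,"ty":0,"tz":0.15,"spin":0,"claw":0.8},{"tx":0,"ty":0,"tz":0.15,"spin":0,"claw":0.8},{"tx":0,"ty":0,"tz":0.12,"spin":0,"claw":0.8},{"tx":0,"ty":0,"tz":0.08,"spin":0,"claw":0.8},{"tx":0,"ty":0,"tz":0.06,"spin":0,"claw":0.8},{"tx":0,"ty":0,"tz":0.03,"spin":0,"claw":0.8},{"tx":0,"ty":0,"tz":0,"spin":0,"claw":0.8},{"tx":0,"ty":0,"tz":0,"spin":0,"claw":0.8}]'
```

```text
time_s: 37.25
tool_pos: [0.4715, 0.1658, 0.1122]
tool_rot: [180.0, -0.0, 7.6]
force: [0.1, 0.2, -1.6]
grip_width: 0.0285
grasp_force: 25.0
```

```bash
python3 -m pendant '[{"tx":0,"ty":0,"tz":0.04,"spin":0,"claw":0.8},{"tx":0,"ty":0,"tz":0.02,"spin":0,"claw":0.8},{"tx":0,"ty":0,"tz":0,"spin":0,"claw":0.8}]'
```

```text
time_s: 37.62
tool_pos: [0.4725, 0.1662, 0.1118]
tool_rot: [179.9, -0.1, 7.6]
force: [-4.9, -2.7, 16.9]
grip_width: 0.0285
grasp_force: 25.1
```

Seated with firm contact. I'll release, rise, close the fingers, and verify the placements while working out the frame sweep.

```bash
python3 -m pendant '[{"tx":0,"ty":0,"tz":-0.04,"spin":0,"claw":0.42},{"tx":0,"ty":0,"tz":0,"spin":0,"claw":0.42},{"tx":0,"ty":0,"tz":0,"spin":0,"claw":0.42},{"tx":0,"ty":0,"tz":-0.2,"spin":0,"claw":0.42},{"tx":0,"ty":0,"tz":-0.7,"spin":0,"claw":0.42},{"tx":0,"ty":0,"tz":-0.9,"spin":0,"claw":0.5},{"tx":0,"ty":0,"tz":-0.9,"spin":0,"claw":1},{"tx":0,"ty":0,"tz":-0.9,"spin":0,"claw":1},{"tx":0,"ty":0,"tz":-0.5,"spin":0,"claw":1},{"tx":0,"ty":0,"tz":0,"spin":0,"claw":1}]'
python3 - <<'E'
from h import *
C=np.array([.5098,.110,0]);a=np.radians(7.7);B=np.array([[np.cos(a),-np.sin(a),0],[np.sin(a),np.cos(a),0],[0,0,1]])
i,im=shot('wrist','w16.png');j,im2=shot('scene','s16.png');k,im3=shot('top','t16.png')
for n,I,q in(('w',im,i),('s',im2,j)):
  for c,s,m in blobs(I,'red',30): print(n,c,s,(B.T@(onz(q,c,.104 if n=='w' else .113)-C)).round(4))
p,e=tri(cams.camera_info('top'),(179,43),j,(130,131));print('black bottle cap',(B.T@(p-C)).round(3),e)
# tab in wrist/top/scene with current angle
for t in((178,95),):
  p,e=tri(k,t,j,(155,133));q=B.T@(p-C);print('tab',q,e,np.arctan2(q[2]-.1205,.067-q[0]))
S=C+B@[.185,0,0];goto(S[0],S[1],.33,7.7)
d=.012;P=None
for th in np.r_[2.18,np.arange(2.0,-.01,-.2)]:
  if th>1.57: p=[.067-.158*np.cos(th)+d,.1205+.142*np.sin(th)+.017]
  else: p=[.067-.142*np.cos(th)+d,.1205+.142*np.sin(th)+.019]
  p=np.array(p);print(round(th,2),'x',p[0].round(4),'tcp z',p[1].round(4),'' if P is None else ('tx,tz',((p-P)*[1,-1]/.05).round(2)));P=p
E
```

```text
time_s: 38.88
tool_pos: [0.4723, 0.1665, 0.3183]
tool_rot: [180.0, -0.2, 7.6]
force: [0.0, 0.3, -0.1]
grip_width: 0.0115
grasp_force: 0.0
w [356.5 122.2] [343, 110, 28, 25, 524] [ 0.0331 -0.0615  0.104 ]
w [256.6 123.9] [245, 112, 24, 25, 459] [0.031  0.0596 0.104 ]
w [306.  124.3] [294, 112, 25, 25, 473] [ 0.0305 -0.0003  0.104 ]
w [255.3 173.6] [244, 162, 24, 24, 452] [-0.03    0.0612  0.104 ]
w [303.9 175.6] [292, 164, 25, 25, 464] [-3.26e-02 -1.00e-04  1.04e-01]
w [352.4 175.3] [340, 164, 26, 24, 496] [-0.0323 -0.0615  0.104 ]
s [200.6 184.6] [196, 182, 10, 7, 45] [ 0.0314 -0.0597  0.113 ]
s [180.7 193.4] [176, 191, 10, 6, 50] [0.0283 0.0016 0.113 ]
s [212.8 197.2] [208, 195, 10, 6, 46] [-0.0326 -0.0593  0.113 ]
s [160.2 201.2] [156, 199, 10, 6, 44] [0.0299 0.0597 0.113 ]
s [192.4 205.9] [187, 203, 11, 7, 62] [-0.0331  0.0009  0.113 ]
s [170.4 213.9] [165, 211, 12, 7, 64] [-0.0289  0.0606  0.113 ]
black bottle cap [0.345 0.003 0.144] 0.0012430624930317067
tab [ 0.1530811  -0.00164408  0.23198485] 0.0008239493944674048 2.228312547739578
t 39.02 at [0.4707 0.1656 0.315 ] yaw 7.57 rp [1.7998e+02 1.0000e-01] units t(before spin) [ 4.328  1.197 -0.3  ] spin(tool z) units -0.032 w 0.0025
2.18 x 0.1694 tcp z 0.254 
2.0 x 0.1448 tcp z 0.2666 ('tx,tz', array([-0.49, -0.25]))
1.8 x 0.1149 tcp z 0.2758 ('tx,tz', array([-0.6 , -0.18]))
1.6 x 0.0836 tcp z 0.2794 ('tx,tz', array([-0.63, -0.07]))
1.4 x 0.0549 tcp z 0.2794 ('tx,tz', array([-0.57,  0.  ]))
1.2 x 0.0275 tcp z 0.2718 ('tx,tz', array([-0.55,  0.15]))
1.0 x 0.0023 tcp z 0.259 ('tx,tz', array([-0.51,  0.26]))
0.8 x -0.0199 tcp z 0.2414 ('tx,tz', array([-0.44,  0.35]))
0.6 x -0.0382 tcp z 0.2197 ('tx,tz', array([-0.37,  0.43]))
0.4 x -0.0518 tcp z 0.1948 ('tx,tz', array([-0.27,  0.5 ]))
0.2 x -0.0602 tcp z 0.1677 ('tx,tz', array([-0.17,  0.54]))
0.0 x -0.063 tcp z 0.1395 ('tx,tz', array([-0.06,  0.56]))
```

All six bottles are seated, and the tab is confirmed at about 2.2 rad. I'll go behind the tab with closed fingers.

```bash
python3 -m pendant '[{"tx":0.3,"ty":0.1,"tz":-0.2,"spin":0,"claw":1},{"tx":0.7,"ty":0.2,"tz":-0.1,"spin":0,"claw":1},{"tx":0.8,"ty":0.2,"tz":0,"spin":0,"claw":1},{"tx":0.8,"ty":0.2,"tz":0,"spin":0,"claw":1},{"tx":0.8,"ty":0.2,"tz":0,"spin":0,"claw":1},{"tx":0.8,"ty":0.2,"tz":0,"spin":0,"claw":1},{"tx":0.45,"ty":0.1,"tz":0.1,"spin":0,"claw":1},{"tx":0,"ty":0,"tz":0.5,"spin":0,"claw":1},{"tx":0,"ty":0,"tz":0.6,"spin":0,"claw":1},{"tx":0,"ty":0,"tz":0.3,"spin":0,"claw":1}]'
python3 - <<'E'
from h import *
C=np.array([.5098,.110,0]);a=np.radians(7.7);B=np.array([[np.cos(a),-np.sin(a),0],[np.sin(a),np.cos(a),0],[0,0,1]])
o=env.get_obs();print('basket',(B.T@(np.array(o['tool_pos'])-C)).round(4))
E
```

```text
time_s: 40.28
tool_pos: [0.7085, 0.1366, 0.2522]
tool_rot: [180.0, 0.3, 7.6]
force: [-0.4, -0.2, -0.2]
grip_width: 0.0003
grasp_force: 0.0
basket [ 0.2005 -0.0003  0.2522]
```

```bash
python3 -m pendant '[{"tx":-0.4,"ty":0,"tz":0,"spin":0,"claw":1},{"tx":-0.3,"ty":0,"tz":0,"spin":0,"claw":1},{"tx":-0.42,"ty":0,"tz":-0.25,"spin":0,"claw":1},{"tx":-0.6,"ty":0,"tz":-0.18,"spin":0,"claw":1},{"tx":-0.63,"ty":0,"tz":-0.07,"spin":0,"claw":1},{"tx":-0.57,"ty":0,"tz":0,"spin":0,"claw":1},{"tx":-0.55,"ty":0,"tz":0.15,"spin":0,"claw":1},{"tx":-0.51,"ty":0,"tz":0.26,"spin":0,"claw":1},{"tx":0,"ty":0,"tz":0,"spin":0,"claw":1}]'
cat >> h.py <<'E'
def bpos():
    C=np.array([.5098,.110,0]);a=np.radians(7.7);B=np.array([[np.cos(a),-np.sin(a),0],[np.sin(a),np.cos(a),0],[0,0,1]])
    o=env.get_obs();print('basket',(B.T@(np.array(o['tool_pos'])-C)).round(4),'force in basket',(B.T@np.array(o['force'])).round(1))
    return C,B
E
python3 - <<'E'
from h import *
C,B=bpos();j,im=shot('scene','s17.png');a=cv2.imread('pics/s16.png')
d=cv2.absdiff(a,im).max(2)>40;ys,xs=np.nonzero(d[110:190,110:215]);print(len(xs))
K=np.array([[j['fx'],0,j['cx']],[0,j['fy'],j['cy']],[0,0,1]])
g=cv2.cvtColor(im,cv2.COLOR_BGR2GRAY).astype(int);g0=cv2.cvtColor(a,cv2.COLOR_BGR2GRAY).astype(int)
def score(th,G):
    # brightness along the two side rails of the frame
    v=[]
    for s in(-.0915,.0915):
        for r in np.linspace(.04,.128,30):
            q=C+B@np.array([.067-r*np.cos(th),s,.1205+r*np.sin(th)])
            u=cv2.projectPoints(q[None],j['rvec'],j['tvec'],K,np.array([j['k1'],0,0,0.]))[0][0,0].round().astype(int)
            w=G[u[1]-4:u[1]+5,u[0]-4:u[0]+5];v.append(G[u[1],u[0]]-np.median(w))
    return np.mean(v)
for th in np.arange(0,2.4,.1): print(round(th,2),score(th,g0).round(1),score(th,g).round(1))
E
```

```text
time_s: 41.4
tool_pos: [0.5108, 0.1104, 0.2599]
tool_rot: [179.8, 0.1, 7.6]
force: [-0.1, -0.3, -0.1]
grip_width: 0.0005
grasp_force: 0.0
basket [1.100e-03 2.000e-04 2.599e-01] force in basket [-0.1 -0.3 -0.1]
2777
0.0 3.0 3.3
0.1 6.7 6.0
0.2 3.4 3.9
0.3 -6.5 -6.4
0.4 8.6 8.7
0.5 3.5 0.8
0.6 -8.3 -6.0
0.7 15.5 12.0
0.8 3.0 13.1
0.9 -0.1 -7.8
1.0 1.5 1.4
1.1 3.2 4.3
1.2 -1.4 2.1
1.3 -0.2 -0.9
1.4 -0.7 2.1
1.5 -1.2 -0.6
1.6 -0.1 -0.8
1.7 1.8 -2.5
1.8 2.5 2.2
1.9 3.6 5.4
2.0 4.9 5.3
2.1 8.8 2.6
2.2 29.8 -0.6
2.3 26.6 -1.4
```

The frame has left 2.2 rad and is now near 0.8 rad. Continuing forward and down.

```bash
python3 -m pendant '[{"tx":-0.3,"ty":0,"tz":0.2,"spin":0,"claw":1},{"tx":-0.3,"ty":0,"tz":0.25,"spin":0,"claw":1},{"tx":-0.3,"ty":0,"tz":0.33,"spin":0,"claw":1},{"tx":-0.3,"ty":0,"tz":0.4,"spin":0,"claw":1},{"tx":-0.2,"ty":0,"tz":0.4,"spin":0,"claw":1},{"tx":-0.12,"ty":0,"tz":0.3,"spin":0,"claw":1},{"tx":-0.05,"ty":0,"tz":0.25,"spin":0,"claw":1},{"tx":0,"ty":0,"tz":0,"spin":0,"claw":1}]'
python3 -c "
from h import *
bpos()"
```

```text
time_s: 42.45
tool_pos: [0.4344, 0.1005, 0.1534]
tool_rot: [-180.0, 0.1, 7.6]
force: [0.0, -0.9, 0.8]
grip_width: 0.0001
grasp_force: 0.0
basket [-0.076   0.0007  0.1534] force in basket [-0.1 -0.9  0.8]
```

```bash
python3 -m pendant '[{"tx":0,"ty":0,"tz":0.12,"spin":0,"claw":1},{"tx":0,"ty":0,"tz":0.1,"spin":0,"claw":1},{"tx":0,"ty":0,"tz":0.06,"spin":0,"claw":1},{"tx":0,"ty":0,"tz":0.04,"spin":0,"claw":1},{"tx":0,"ty":0,"tz":0,"spin":0,"claw":1}]'
```

```text
time_s: 43.08
tool_pos: [0.4348, 0.1005, 0.1397]
tool_rot: [179.9, 0.0, 7.6]
force: [-5.4, -0.5, 15.8]
grip_width: 0.0006
grasp_force: 7.5
```

The tip is at 0.1227 m with 16 N of resistance, so the frame is level on its posts. I'll retreat and verify.

```bash
python3 -m pendant '[{"tx":0,"ty":0,"tz":0,"spin":0,"claw":1},{"tx":0,"ty":0,"tz":-0.2,"spin":0,"claw":1},{"tx":0,"ty":0,"tz":-0.5,"spin":0,"claw":1},{"tx":0,"ty":0.3,"tz":-0.9,"spin":0,"claw":1},{"tx":0,"ty":0.7,"tz":-0.9,"spin":0,"claw":1},{"tx":0,"ty":0.9,"tz":-0.3,"spin":0,"claw":1},{"tx":0,"ty":0.9,"tz":0,"spin":0,"claw":1},{"tx":0,"ty":0.9,"tz":0,"spin":0,"claw":1},{"tx":0,"ty":0.5,"tz":0,"spin":0,"claw":1},{"tx":0,"ty":0,"tz":0,"spin":0,"claw":1}]'
python3 - <<'E'
from h import *
C,B=bpos();j,im=shot('scene','s18.png');k,im3=shot('top','t18.png')
for n,I,q in(('s',im,j),('t',im3,k)):
  for c,s,m in blobs(I,'red',10): print(n,c,s,(B.T@(onz(q,c,.113)-C)).round(4))
D=lambda i:np.array([i['k1'],0,0,0.])
for n,I,i in(('s',im,j),('t',im3,k)):
  K=np.array([[i['fx'],0,i['cx']],[0,i['fy'],i['cy']],[0,0,1]]);g=cv2.cvtColor(I,cv2.COLOR_BGR2GRAY).astype(int)
  for th in np.arange(-.1,.35,.05):
    v=[]
    for y in np.r_[np.linspace(-.02,.02,12)]:
     for r in(.140,.145,.150):
      q=C+B@np.array([.067-r*np.cos(th),y,.1225+r*np.sin(th)])
      u=cv2.projectPoints(q[None],i['rvec'],i['tvec'],K,D(i))[0][0,0].round().astype(int);v.append(g[u[1],u[0]])
    print(n,round(th,2),np.mean(v).round(1),np.std(v).round(1),u)
E
```

```text
time_s: 44.32
tool_pos: [0.4621, -0.1089, 0.2777]
tool_rot: [-179.9, 0.0, 7.4]
force: [0.5, 0.4, -0.0]
grip_width: 0.0004
grasp_force: 0.0
basket [-0.0766 -0.2105  0.2777] force in basket [ 0.6  0.3 -0. ]
s [179.9 194.9] [178, 194, 5, 3, 10] [0.024  0.0062 0.113 ]
s [191.3 207.8] [189, 207, 6, 3, 13] [-0.038   0.0068  0.113 ]
t [193.3 164.4] [192, 163, 4, 4, 14] [ 0.0236 -0.0086  0.113 ]
t [169.  166.6] [167, 165, 6, 5, 22] [0.024 0.052 0.113]
t [186.4 165.3] [185, 164, 4, 4, 10] [0.023  0.0087 0.113 ]
t [169.6 184.2] [168, 183, 5, 3, 12] [-0.021  0.053  0.113]
t [212.9 186.8] [211, 185, 4, 5, 15] [-0.0382 -0.0526  0.113 ]
t [220.2 186.2] [219, 184, 4, 5, 14] [-0.0385 -0.0706  0.113 ]
t [195.3 188.7] [194, 187, 4, 5, 17] [-0.0386 -0.0092  0.113 ]
t [170.2 190.6] [169, 189, 4, 4, 10] [-0.0372  0.0524  0.113 ]
t [188.2 189.6] [187, 188, 3, 5, 12] [-0.0391  0.0083  0.113 ]
s -0.1 153.5 44.7 [196 221]
s -0.05 192.2 15.4 [195 219]
s 0.0 199.4 2.0 [195 217]
s 0.05 188.9 23.6 [195 214]
s 0.1 125.4 50.8 [195 212]
s 0.15 92.5 26.0 [194 209]
s 0.2 94.3 22.9 [194 207]
s 0.25 137.2 32.3 [193 204]
s 0.3 95.0 15.7 [192 201]
t -0.1 153.5 3.5 [185 208]
t -0.05 154.2 3.2 [184 207]
t 0.0 155.1 3.2 [184 207]
t 0.05 155.0 4.7 [183 207]
t 0.1 154.1 7.1 [183 206]
t 0.15 152.2 9.5 [182 205]
t 0.2 146.1 15.0 [181 204]
t 0.25 133.3 22.4 [181 203]
t 0.3 115.9 31.2 [180 201]
```

The tab matches level exactly (angle 0.0), and the caps sit under the frame wires in their cells. The robot is clear, so I'm handing in.

```bash
python3 -c "
from cell import env
print(env.sign_off())"
```

```text
the job is handed in; nothing more can be done
None
```

Job handed in with no verdict returned: my last checks showed both bottles standing in their cells and the hold-down frame level, though the fallen bottle slipped from the grip on its first insertion, perched on the back cell's walls, and had to be re-seated.

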